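Weigh the large steel ball from the horseshoe rack

ROBOT

A 7-joint arm with a two-finger parallel gripper is mounted at the origin on the work surface. World frame = base frame: x ahead of the robot, y to its left, z up, the work surface at z = 0. Lengths are in m, angles in rad, forces in N, time in s.
With the tool pointing down it reaches from about 0.425 to 0.875 m from the base axis. Payload 4.7 kg.
Tool frame: the origin (TCP) lies on the centre line of the jaws, within the pads' length; the fingertips stand 14 mm ahead of it and the grasp point (between the pads) lies 5 mm behind it; z points along the fingers, x is the direction in which the jaws open and shut, and the axes are right-handed (so a half turn about z gives the same grasp; the last joint's range is limited). The gripper opens to 87 mm and grips with 3 to 60 N. Pads are 19 mm wide; open, the fingers measure 117 mm over their backs; the gripper's body (75 mm by 190 mm) begins 51 mm behind the grasp point.
Start: joints at [-1.146, 0.321, -0.07, 1.45, 0.023, 1.371, -0.057], TCP at [0.26, 0.596, 0.205] pointing down, gripper open.
Joint ranges: [-2.86, 2.86], [-0.3, 2.09], [-1.38, 1.24], [0.06, 2.45], [-1.56, 4.7], [0.09, 2.05], [-2.69, 2.69]. Speed limits (rad/s): [2.57, 2.57, 3.14, 3.14, 3.14, 3.14, 3.14].

INTERFACE

Orientations are given as a rotation vector (axis times angle).
In Python, from bench import ctrl gives the robot as it stands.
- The arm moves only by the tool drive_tool, never from a script. Its argument "rows" is a list that holds one entry, the list of rows, each a list of 5 numbers: the shift along the tool's x, y, z scaled (see below), then the turn about the tool's z scaled (see below), then the closure in counts, from 0 (fully open) to 255 (shut). In form: [[[dx, dy, dz, spin, jaw], ...]]. A call has 1 to 20 rows; each row is the pose to reach, as a shift and turn from the pose commanded when the call began, along the tool's axes at that moment, turning the shorter way round; what a row does not reach only later rows make up. The controller multiplies each number of a shift by 300 mm and each number of a turn by pi rad. A row lasts 1/8 s, in which the tool goes at most 62.5 mm and 10.7 degrees, less where a joint would pass 70% of its speed; a pose out of reach is approached as far as the arm can. A call with a number of a shift or a turn outside -1 to 1 is refused whole. A call with a gripper value outside its range is refused whole. The fingers move at their own pace and stop on an object; "grip_force" is the grip in N (left out, the last holds). Time passes only in rows, so rows that repeat a pose let the fingers close. It gives the time, the measured TCP pose, the force and the opening at its end, in the units of the state.
- ctrl.get_state(): the state, without advancing time (a new reading comes with each control period).
- ctrl.get_image(name): name is "scene" or "top" or "wrist"; returns a dict with "img" (480x640x3 uint8, blue, green, red), "camera_matrix" (3x3 intrinsics, pixels), "k1" (the pictures are not rectified: a ray, as slopes to the right and down, at radius r is drawn at 1 + k1 r^2 times it, then the intrinsics apply), "R" (3x3) and "t" (3): a world point X has camera coordinates R X + t. Camera axes: x right, y down, z forward; pixel columns grow to the right and rows downward; lengths in m; the calibration is good to about 2 mm. A picture is of the moment at which its call begins. There is no depth.
- ctrl.close_job(): hands the job in, once; it reports no verdict.
The state is a dict: "time": time; "joint_positions": joint angles; "qd": joint speeds; "joint_torque": joint torques, N m; "position": TCP position; "tool_rot": TCP orientation; "ft_force": force on the tool from outside, world axes, zero at the start; "torque": the same for the moment, N m; "grip_width": opening from 0.0 (shut) to 1.0 (fully open).
Only numpy, scipy, OpenCV 4.12 (cv2) and the standard library are available. Lean on these libraries where they do the work, as an engineer would, in place of code of your own. Each camera call takes 0.05 s, during which the arm holds its last target.

TASK

With light pushes, without clamping or forcing it, roll the larger of the two steel balls along the horseshoe rack to the open gap in the middle of the bend, lift it out there and set it gently on the cork ring of the balance, so that the balance carries it freely. Do not press or drop it hard onto the pan, leave the smaller ball in the rack, and leave the flask, dish and bottle where they stand.

Things in the scene. Friction and masses are not known exactly. Their poses are not given: they have to be found in the camera images.
- rack: Plastic ball rack fixed to the bench: a horseshoe channel on a 246 x 246 mm base plate. Origin at bench level, at the centre of the half circle, z up. Channel centre line: half circle of radius 85 mm on the -x side, continued by straight arms at y = +85 and -85 mm from x = 0 to end walls at x = 116 mm. Floor at z = 14 mm; the slick plastic (friction about 0.2) lets the balls roll freely.
- slot_left (a point): Point in the slot over the arm at the rack's y = +85 mm (x = 60, z = 62 mm, the rack's top). All along the channel the side walls are 54 mm apart, 6 mm thick; two lips (z = 58 to 62 mm) overhang it and leave a slot 38 mm wide over the centre line, open above: shut fingers can reach down through it, but neither ball fits up through it.
- slot_right (a point): The same point over the other arm, at the rack's y = -85 mm.
- exit (a point): Centre of the large ball when sitting in the exit gap: 85 mm from the rack's origin along its -x, 33 mm above the bench; axes as the rack's, the track runs along y. For 37 mm of track either way walls and lips are cut away; two kerbs remain (50 mm apart outside, z = 18 mm). A floor recess 36 mm long, 6 mm deep catches the ball; pushing on meets its far edge.
- ball: The larger steel ball, 50 mm diameter, about 0.4 to 0.6 kg, to be pushed with well under 25 N in the covered track, lying in one arm of the rack (either one; the smaller ball lies in the other). The origin is a point of its surface that turns with the ball: use the point ball_center.
- ball_center (a point): Centre of the larger ball (39 mm above the bench while in the channel, 33 mm when in the recess).
- small_ball: The smaller steel ball, 42 mm diameter, 0.3 kg, in the other arm of the rack; it stays in the rack. Use the point small_ball_center.
- small_ball_center (a point): Centre of the smaller ball (35 mm above the bench while in the channel).
- balance: School balance, grey housing 200 (x) x 150 (y) x 38 mm, fixed to the bench; origin at the centre of its underside. A round steel pan, 120 mm across, stands over it, 25 mm from the origin along its +x; the pan's upper face is 56 mm above the bench when empty.
- cork_ring (a point): Centre of the upper rim of the cork ring fixed in the middle of the pan, 70 mm above the bench when empty: ring 48 mm outside, 32 mm inside diameter, 14 mm tall. The large ball resting on it has its centre 19 mm above this point.
- pan (a joint): Pan travel in m, 0 = empty, growing downward to 0.010 at the stop; a spring of 1.5 N per mm, so the ball alone presses it down by about 2 to 4 mm. More than 7 mm is an overload.
- flask: Bystander: glass conical flask, 64 mm wide, 98 mm tall, origin under its centre.
- dish: Bystander: white porcelain dish, 76 mm wide, 30 mm tall, origin under its centre.
- reagent: Bystander: amber bottle, 56 mm wide, 120 mm tall, origin under its centre.
Things that resemble listed ones, but are neither listed nor needed, are in the scene too. Leave any purple look-alike of the small_ball alone. What is shaped like the ball but green is not meant.

How it is judged:
By the outcome, as a careful person would: the job done as asked, in the order asked, and still so for the second after the job is handed in, with the robot touching nothing.
It also fails if it takes over 67 s, if anything falls off the work surface, if the arm or the gripper's body presses on something with over 40 N, if the wrist force passes 120 N, or if a joint passes its speed limit or range.

## Working session

There is one attempt and no reset: what is moved stays moved. The work goes in short steps, Python scripts to look and compute and a tool call to move; the robot and the scene stay as the last step left them, time stands still between calls to the robot, and variables do not carry over. Pictures are saved under pics/ and viewed, and the job is handed in when it is done.

Besides the shell and the picture viewer there is one more tool, called after ">>>" as a command line: name --argument value ..., lists and objects as JSON in quotes. drive_tool: Moves the arm, as the interface text tells. Its arguments: {"type":"object","properties":{"rows":{"type":"array"},"grip_force":{"type":"number"}},"required":["rows"]}

```bash
mkdir -p pics; ls
cat > h.py <<'E'
import numpy as np, cv2
from bench import ctrl
def snap(name,fn,crop=None,s=1):
    d=ctrl.get_image(name); np.savez('pics/'+fn+'.npz',**{k:np.array(d[k]) for k in d})
    im=d['img']
    if crop: x0,y0,x1,y1=crop; im=cv2.resize(im[y0:y1,x0:x1],None,fx=s,fy=s,interpolation=cv2.INTER_CUBIC)
    cv2.imwrite('pics/'+fn+'.png',im); return d
def crop(fn,c,s,out):
    im=np.load('pics/'+fn+'.npz')['img'];x0,y0,x1,y1=c
    cv2.imwrite('pics/'+out+'.png',cv2.resize(im[y0:y1,x0:x1],None,fx=s,fy=s,interpolation=cv2.INTER_CUBIC))
def ray(fn,u,v):
    d=np.load('pics/'+fn+'.npz');K=d['camera_matrix'];k1=float(d['k1'])
    p=cv2.undistortPoints(np.array([[[u,v]]],float),K,np.array([k1,0,0,0.]))[0,0]
    R=d['R'];return -R.T@d['t'].ravel(), R.T@np.array([p[0],p[1],1])
def atz(fn,u,v,z):
    c,r=ray(fn,u,v);return c+r*(z-c[2])/r[2]
def proj(fn,X):
    d=np.load('pics/'+fn+'.npz')
    p,_=cv2.projectPoints(np.atleast_2d(np.array(X,float)),cv2.Rodrigues(d['R'])[0],d['t'].ravel(),d['camera_matrix'],np.array([float(d['k1']),0,0,0.]))
    return p[:,0]
E
python3 - <<'E'
from h import *
for n in ['top','scene','wrist']: 
    d=snap(n,n+'0'); print(n,-d['R'].T@np.array(d['t']).ravel(),d['k1'])
print(ctrl.get_state())
E
```

```text
pics
top [ 0.44781171 -0.08292488  1.46059384] -0.03065569279833805
scene [ 1.21474949 -0.60665665  0.96235323] -0.1712238068118847
wrist [0.19164199 0.62549088 0.38419355] -0.023402059468892036
{'time': 0.15, 'joint_positions': array([-1.14591297,  0.32171073, -0.07011351,  1.45137272,  0.02265476,
        1.3707929 , -0.05689071]), 'qd': array([-0.00057389, -0.00423926,  0.00014557, -0.00476494,  0.00181843,
       -0.00028084, -0.00107414]), 'joint_torque': array([-1.11789316e-04, -4.91801119e+01, -4.04784065e-01, -3.12877893e+01,
       -6.40943390e-02,  4.03912039e-02,  1.13363651e-04]), 'position': array([0.25943576, 0.59550802, 0.20398642]), 'tool_rot': array([ 2.62697823e+00,  1.72127161e+00, -1.84845900e-03]), 'ft_force': array([ 0.00385553,  0.83346397, -0.47683597]), 'torque': array([ 0.0585909 , -0.00934506, -0.03727754]), 'grip_width': 1.0015764945644143}
```

View pics/top0.png

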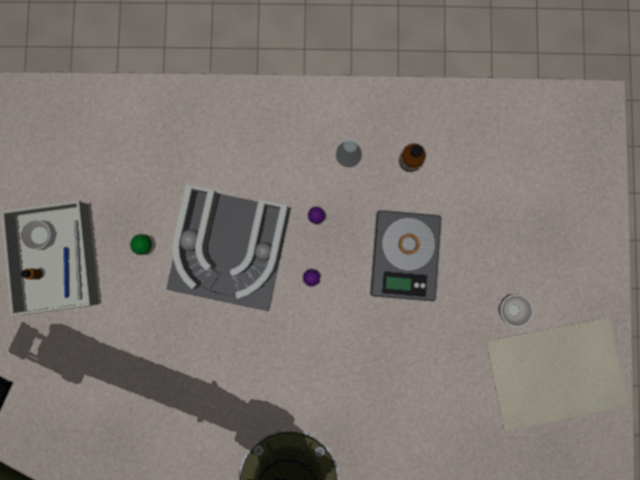

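View pics/scene0.png

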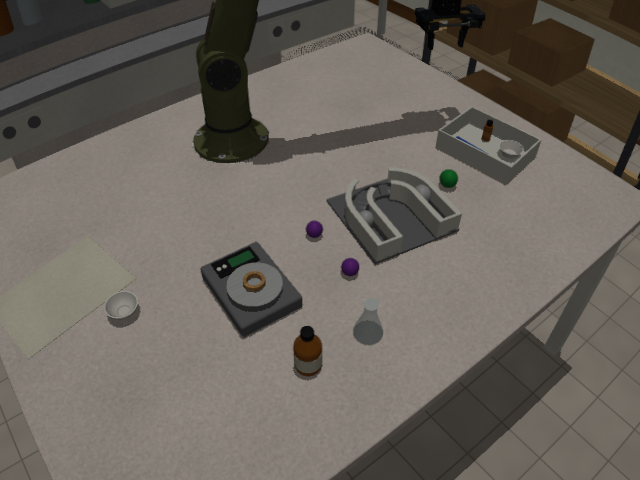

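Run:
```python
from h import *
crop('top0',(150,170,310,320),5,'t1'); crop('top0',(360,200,460,310),5,'t2'); crop('scene0',(320,150,480,270),5,'s1')
print(proj('top0',[[0,0,0],[.5,0,0],[.5,.3,0]]))
```

```text
[[287.60825622 479.25223056]
 [291.43968101 261.47884357]
 [164.08541271 259.66857689]]
```

View pics/t1.png

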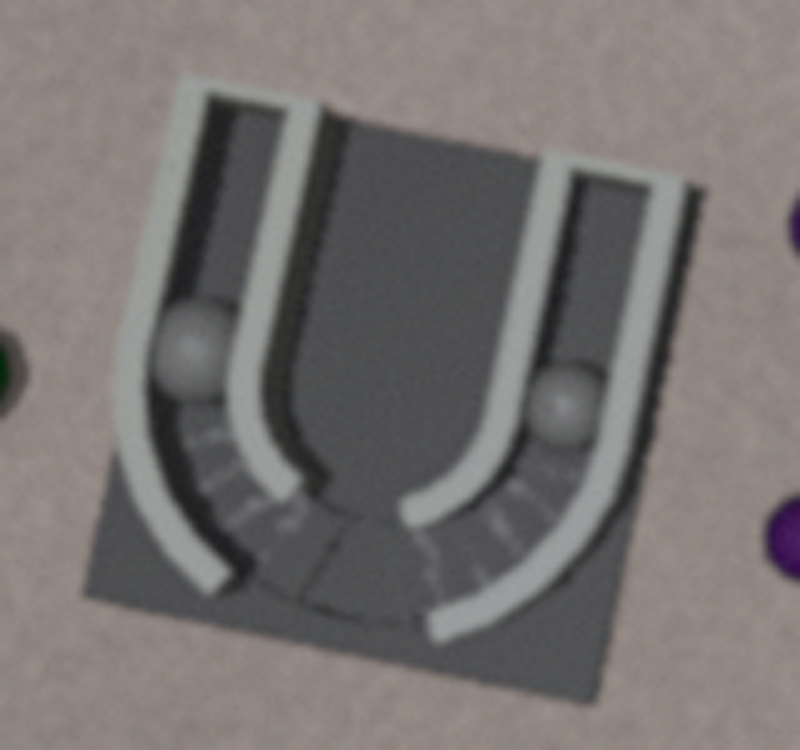

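View pics/t2.png

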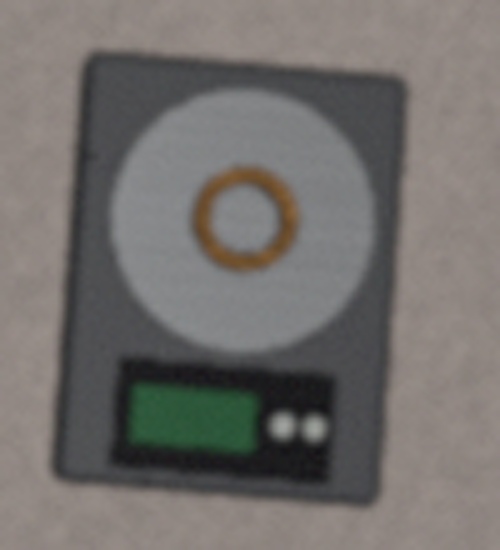

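View pics/s1.png

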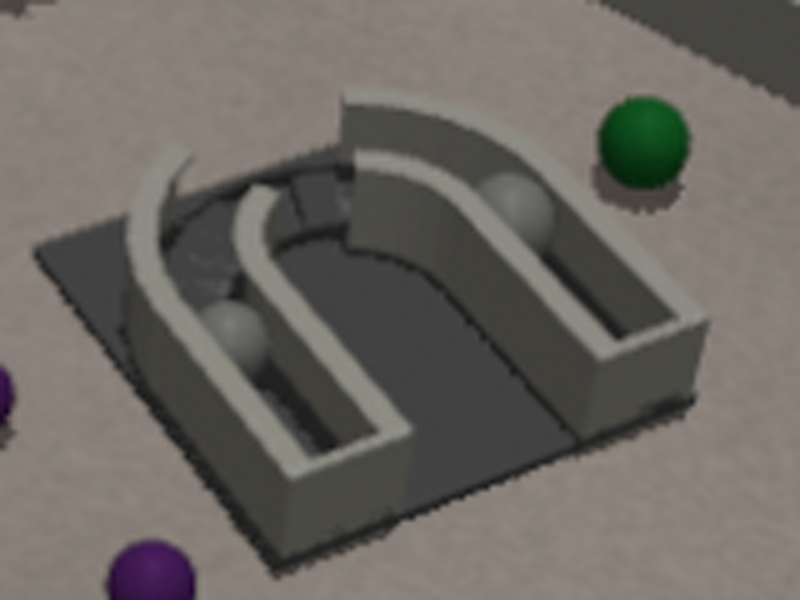

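The larger ball is in the arm at world +y (top image about (188.6,240)) and the smaller one at (263,251). Next I'll fit the poses.

```bash
cat > fit.py <<'E'
from h import *
from scipy.optimize import least_squares
W=118;E=122
obs=[('top0',186.4,185.6,E,W,62),('top0',287.4,205.6,E,-W,62),('top0',166.6,289.6,-123,123,8),('top0',269.4,310.6,-123,-123,8),
('scene0',461.6,214,E,W,62),('scene0',378,245.5,E,-W,62),('scene0',375,265,123,-123,4),('scene0',327,200,-123,-123,8)]
def w(p,x,y,z):
    c,s=np.cos(p[2]),np.sin(p[2]); return np.array([p[0]+(c*x-s*y)/1e3,p[1]+(s*x+c*y)/1e3,z/1e3])
def f(p): return np.concatenate([proj(o[0],w(p,*o[3:]))[0]-o[1:3] for o in obs])
r=least_squares(f,[.55,.15,-.2],loss='soft_l1');print(r.x,r.fun.reshape(-1,2).round(1))
np.save('rack.npy',r.x)
print('exit',w(r.x,-85,0,33))
def inv(X):
    d=(X[:2]-r.x[:2])*1e3;c,s=np.cos(r.x[2]),np.sin(r.x[2]);return c*d[0]+s*d[1],-s*d[0]+c*d[1]
for n,u,v,z in [('top0',188.6,240,.039),('top0',263,251,.035),('scene0',320+515/5,150+213/5,.039),('scene0',320+235/5,150+338/5,.035)]:
    X=atz(n,u,v,z);print(n,X,inv(X))
print('cork top',atz('top0',360+245/5,200+218/5,.07),'scene',atz('scene0',254.5,281,.07))
for u,v in [(90,52),(403,78),(55,475),(378,502)]: print('bal',atz('top0',360+u/5,200+v/5,.038))
for n,u,v in [('flask',348,153),('reag',413,156),('dish',516,310),('pur',317,215),('pur',312,277),('green',141,244)]: print(n,atz('top0',u,v,.03))
E
python3 fit.py; python3 -c "
from h import *
crop('scene0',(190,230,310,340),6,'s2')"
```

```text
[ 0.5289166   0.14718427 -0.18358982] [[-0.9 -1.5]
 [-0.4 -1.4]
 [-0.4 -0.2]
 [-0.  -0.3]
 [-0.5 -0.8]
 [-0.5  0.8]
 [-1.  -0.6]
 [-2.3 -0.4]]
exit [0.44534506 0.16270189 0.033     ]
top0 [0.54455443 0.23485836 0.039     ] (np.float64(-0.6307792066430533), np.float64(89.05554408266815))
top0 [0.52189095 0.06377063 0.035     ] (np.float64(8.320430806440699), np.float64(-83.2944518140553))
scene0 [0.54449783 0.24162969 0.039     ] (np.float64(-1.9226038154564673), np.float64(95.70275016645968))
scene0 [0.52305331 0.07094159 0.035     ] (np.float64(8.154123957000888), np.float64(-76.03179548678592))
cork top [ 0.54119059 -0.26688069  0.07      ] scene [ 0.54850023 -0.26670348  0.07      ]
bal [ 0.61901175 -0.19939761  0.038     ]
bal [ 0.60899424 -0.34384103  0.038     ]
bal [ 0.42475582 -0.18484151  0.038     ]
bal [ 0.41440653 -0.33229101  0.038     ]
flask [ 0.75391491 -0.12907817  0.03      ]
reag [ 0.74902581 -0.28099357  0.03      ]
dish [ 0.39453314 -0.51868917  0.03      ]
pur [ 0.60729081 -0.05889759  0.03      ]
pur [ 0.46395082 -0.04956675  0.03      ]
green [0.53435861 0.34697665 0.03      ]
```

View pics/s2.png

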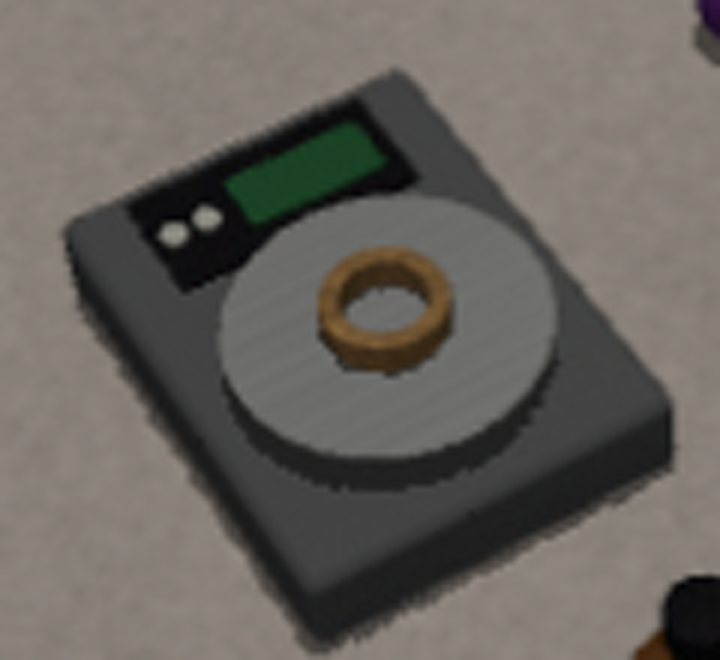

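```bash
cat >> h.py <<'E'
from scipy.spatial.transform import Rotation as Ro
def plan(target,yaw_deg):
    s=ctrl.get_state();R=Ro.from_rotvec(s['tool_rot']).as_matrix();p=np.array(s['position'])
    d=R.T@(np.array(target)-p); y=np.degrees(np.arctan2(R[1,0],R[0,0]))
    dy=(yaw_deg-y+180)%360-180
    print('t',s['time'],'pos',p.round(4),'yaw',round(y,2),'tilt',R[:,2].round(4),'F',np.round(s['ft_force'],2),'grip',round(s['grip_width'],3))
    print('shift',(d/.3).round(4),'spin',round(-dy/180,4), 'dist',np.linalg.norm(d).round(4),'q',np.round(s['joint_positions'],2))
def rackw(x,y,z):
    p=np.load('rack.npy');c,s=np.cos(p[2]),np.sin(p[2]);return np.array([p[0]+(c*x-s*y)/1e3,p[1]+(s*x+c*y)/1e3,z/1e3])
E
python3 -c "
from h import *
t=rackw(20,-30,200);print(t);plan(t,-10.5)"
```

```text
[0.54310369 0.11403722 0.2       ]
t 0.15 pos [0.2594 0.5955 0.204 ] yaw 66.47 tilt [-5.0e-04 -1.4e-03 -1.0e+00] F [ 0.    0.83 -0.48] grip 1.002
shift [-1.0939  1.5077  0.0151] spin 0.4276 dist 0.5588 q [-1.15  0.32 -0.07  1.45  0.02  1.37 -0.06]
```

>>> drive_tool --rows '[[[-0.18,0.25,0.005,0.06,0],[-0.36,0.5,0.01,0.12,0],[-0.54,0.75,0.01,0.18,0],[-0.54,0.75,0.01,0.21,0],[-0.54,0.75,0.01,0.21,0]]]'

```text
time: 0.78
position: [0.4036, 0.3533, 0.2019]
tool_rot: [3.045, 0.767, 0.001]
ft_force: [-0.1, 0.1, -1.1]
grip_width: 1.002
```

```bash
python3 -c "
from h import *
t=rackw(20,-30,200);print(t);plan(t,-10.5)"
```

```text
[0.54310369 0.11403722 0.2       ]
t 0.775 pos [0.4036 0.3533 0.2019] yaw 28.29 tilt [ 7.e-04 -1.e-03 -1.e+00] F [-0.12  0.05 -1.06] grip 1.002
shift [0.0316 0.9225 0.0073] spin 0.2155 dist 0.2769 q [-0.91  0.08  0.15  1.74 -0.01  1.32 -0.26]
```

>>> drive_tool --rows '[[[0.01,0.2,0.0,0.06,255],[0.02,0.4,0.0,0.12,255],[0.03,0.6,0.0,0.18,255],[0.03,0.8,0.0,0.215,255],[0.03,0.92,0.0,0.215,255],[0.03,0.92,0.0,0.215,255],[0.03,0.92,0.0,0.215,255]]]'

```text
time: 1.65
position: [0.5409, 0.1208, 0.2016]
tool_rot: [-3.129, 0.273, 0.001]
ft_force: [-0.2, 0.9, 0.3]
grip_width: 0.286
```

```bash
python3 -c "
from h import *
t=rackw(20,-30,200);plan(t,-10.5);snap('wrist','w1')"
```

```text
t 1.65 pos [0.5409 0.1208 0.2016] yaw -9.98 tilt [-8.e-04  7.e-04 -1.e+00] F [-0.21  0.89  0.31] grip 0.286
shift [0.011  0.0208 0.0052] spin 0.0029 dist 0.0072 q [-0.64  0.12  0.41  1.71 -0.05  1.32 -0.4 ]
```

View pics/w1.png

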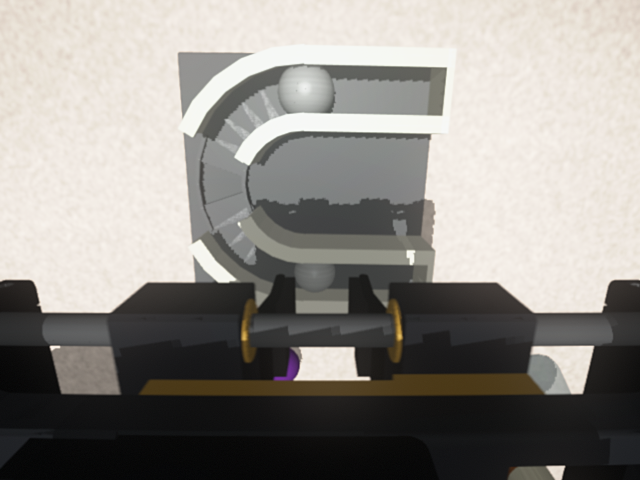

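```bash
python3 -c "
from h import *
crop('w1',(170,35,330,155),5,'w1a');crop('w1',(320,35,480,155),5,'w1b');crop('w1',(170,150,330,290),5,'w1c')"
```

```text
(no output)
```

View pics/w1a.png

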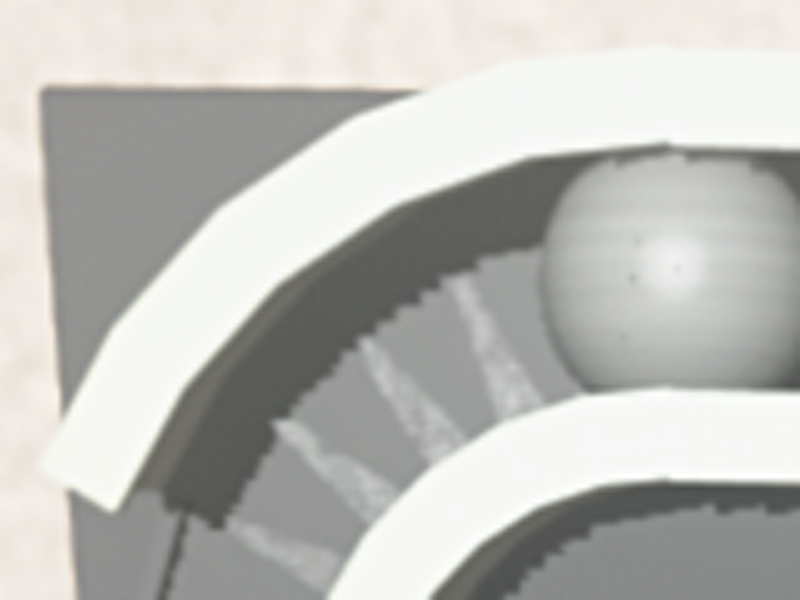

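View pics/w1b.png

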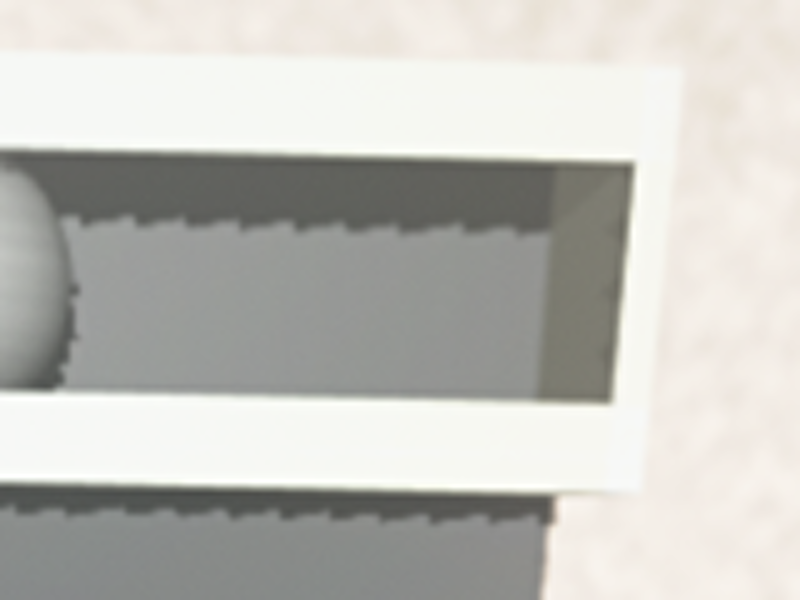

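View pics/w1c.png

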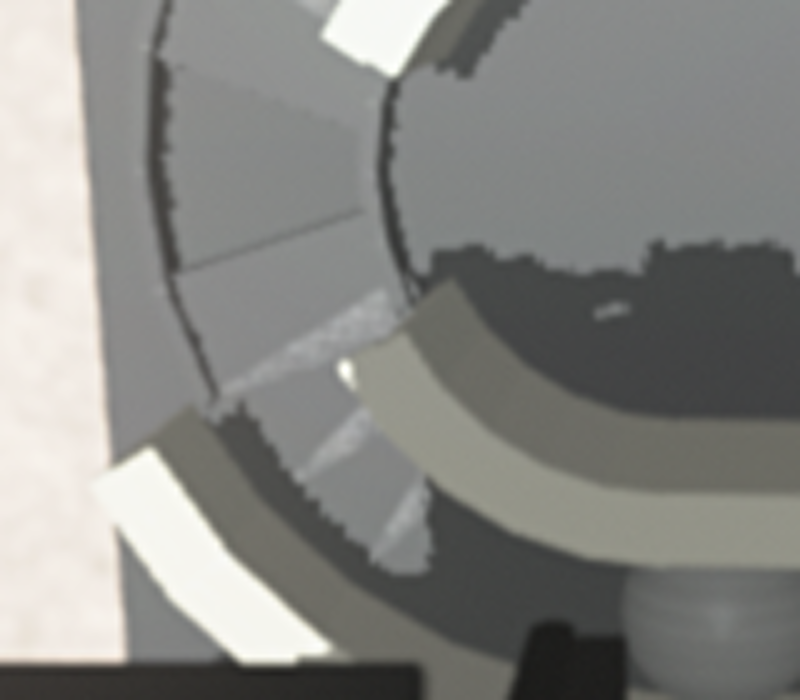

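```bash
cat > fit2.py <<'E'
from h import *
from scipy.optimize import least_squares
O=[(456.4,48.6,122,118,62),(448,133.4,122,52,62),(446.8,67.4,116,104,62),(442.4,115.6,116,66,62),(178.4,52.6,-123,123,8)]
def w(p,x,y,z):
    c,s=np.cos(p[2]),np.sin(p[2]); return np.array([p[0]+(c*x-s*y)/1e3,p[1]+(s*x+c*y)/1e3,z/1e3])
def f(p,O=O): return np.concatenate([proj('w1',w(p,*o[2:]))[0]-o[:2] for o in O])
r=least_squares(f,[.53,.15,-.2]);print(r.x,r.fun.reshape(-1,2).round(1))
np.save('rack.npy',r.x)
def inv(X):
    d=(X[:2]-r.x[:2])*1e3;c,s=np.cos(r.x[2]),np.sin(r.x[2]);return np.round([c*d[0]+s*d[1],-s*d[0]+c*d[1]],1)
for u,v in [(205,204),(242,192.2),(203,162.4),(242,176)]: print('rec',inv(atz('w1',u,v,.014)))
# ball silhouette left 543, right (320*5+75)
print('ball',inv(atz('w1',170+680/5-0.5,35+270/5,.039)))
print('L',inv(atz('w1',170+543/5,88,.039)),'R',inv(atz('w1',320+75/5,88,.039)))
print('pix/mm',np.diff(proj('w1',[w(r.x,0,85,62),w(r.x,10,85,62)]),axis=0)/10)
E
python3 fit2.py
```

```text
[ 0.52999061  0.15050113 -0.18752514] [[ 0.1 -0.1]
 [ 0.2  0.2]
 [ 0.6 -0.3]
 [ 0.4  0.5]
 [-1.5 -0.1]]
rec [-104.1  -20.3]
rec [-65.5  -7.7]
rec [-103.2   21.6]
rec [-64.8   8.7]
ball [-0.2 88.2]
L [-23.9  88.7] R [25.8 89.3]
pix/mm [[1.21582336 0.01773338]]
```

```bash
python3 -c "
from h import *
t=rackw(60,85,110);print(t);plan(t,-10.6)"
```

```text
[0.60478511 0.22282528 0.11      ]
t 1.7 pos [0.5408 0.1214 0.2016] yaw -9.91 tilt [-7.e-04  7.e-04 -1.e+00] F [-0.89 -0.4  -0.3 ] grip 0.244
shift [ 0.1523 -0.3697  0.3054] spin 0.0039 dist 0.1509 q [-0.64  0.12  0.41  1.71 -0.05  1.32 -0.4 ]
```

>>> drive_tool --rows '[[[0.08,-0.18,0.1,0.002,255],[0.15,-0.36,0.2,0.004,255],[0.15,-0.37,0.3,0.004,255],[0.15,-0.37,0.305,0.004,255],[0.15,-0.37,0.305,0.004,255],[0.15,-0.37,0.305,0.004,255]]]'

```text
time: 2.45
position: [0.6061, 0.2207, 0.1127]
tool_rot: [-3.126, 0.296, -0.004]
ft_force: [0.3, -0.8, 0.3]
grip_width: 0.006
```

```bash
python3 -c "
from h import *
t=rackw(60,85,41);plan(t,-10.7);snap('wrist','w2');snap('scene','s3',(300,110,500,270),4)"
```

```text
t 2.45 pos [0.6061 0.2207 0.1127] yaw -10.82 tilt [ 0.003   0.0015 -1.    ] F [ 0.34 -0.76  0.31] grip 0.006
shift [-0.0062 -0.0056  0.2389] spin -0.0007 dist 0.0717 q [-0.68  0.37  0.37  1.6  -0.14  1.19 -0.47]
```

View pics/w2.png

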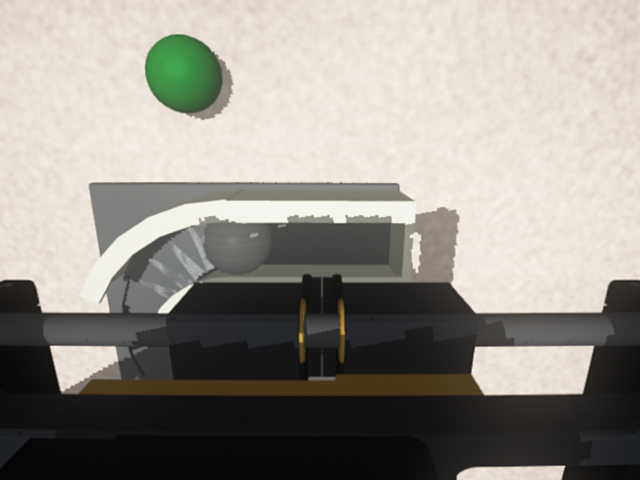

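View pics/s3.png

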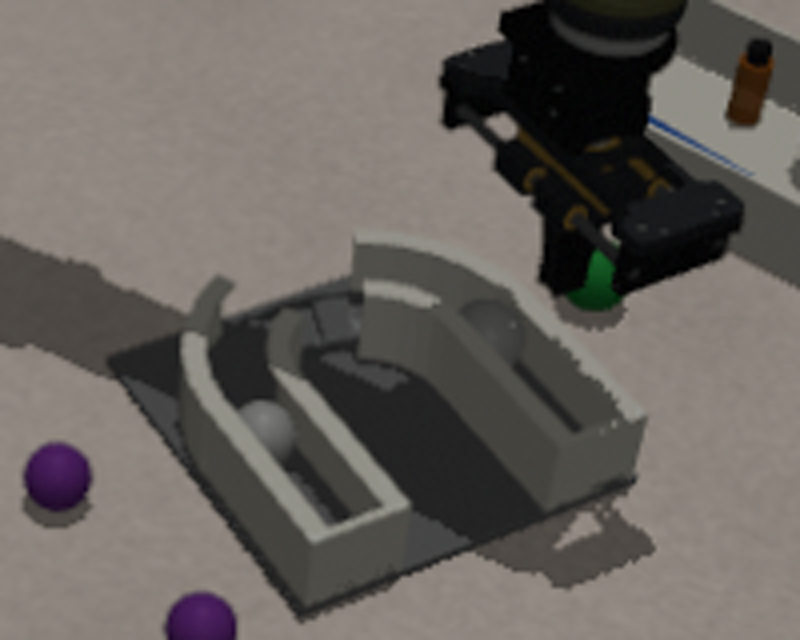

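```bash
python3 -c "
from h import *
print(proj('w2',[rackw(122,118,62),rackw(-123,123,8),rackw(0,118,62),rackw(122,104,62)]))
crop('w2',(340,170,480,290),5,'w2a')"
```

```text
[[415.87911763 201.0567751 ]
 [ 87.33809059 183.88176068]
 [225.94586919 201.1638295 ]
 [414.41718414 222.31436777]]
```

View pics/w2a.png

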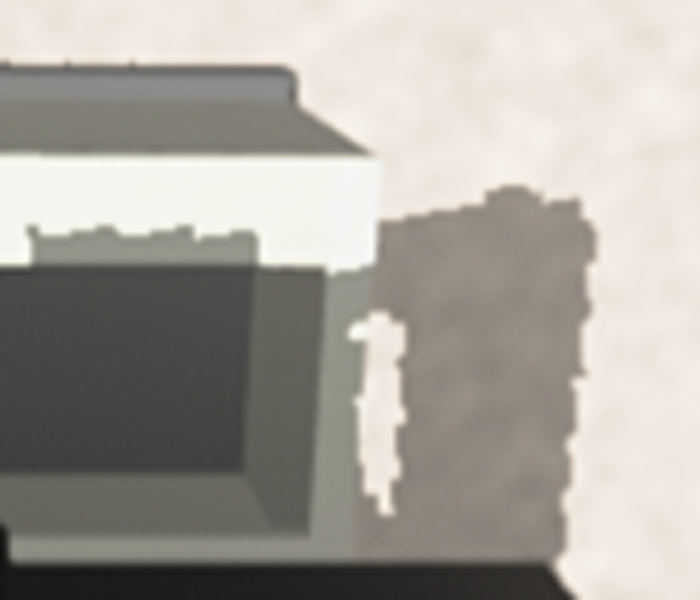

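>>> drive_tool --rows '[[[-0.006,-0.006,0.0,0,255],[-0.006,-0.006,0.06,0,255],[-0.006,-0.006,0.12,0,255],[-0.006,-0.006,0.18,0,255],[-0.006,-0.006,0.235,0,255],[-0.006,-0.006,0.235,0,255]]]'

```text
time: 3.3
position: [0.6022, 0.2226, 0.0375]
tool_rot: [3.126, -0.294, -0.005]
ft_force: [-0.4, 0.7, -0.2]
grip_width: 0.006
```

```bash
cat > push.py <<'E'
from h import *
import sys
# ball path arc: s = distance of TCP from exit along track (path coordinate), start at bend entry s=133.5
def pose(s):
    L=85*np.pi/2
    if s>=L: return (s-L,85.,0.)
    a=np.pi-s/85  # angle
    return (85*np.cos(a),85*np.sin(a),np.degrees(a)-90)
st=ctrl.get_state();R=Ro.from_rotvec(st['tool_rot']).as_matrix();p=np.array(st['position']);p0=np.load('rack.npy')
y=np.degrees(np.arctan2(R[1,0],R[0,0]))
print('t',st['time'],p.round(4),round(y,1),np.round(st['ft_force'],1))
d=(p[:2]-p0[:2])*1e3;c,s=np.cos(p0[2]),np.sin(p0[2]);print('rack xy',c*d[0]+s*d[1],-s*d[0]+c*d[1])
a,b,n=map(float,sys.argv[1:4])
for k in range(1,int(n)+1):
    x,yy,t=pose(a+(b-a)*k/n); T=rackw(x,yy,41); dl=R.T@(T-p)/.3
    print(round(a+(b-a)*k/n),[*dl.round(4)], round(-(t+np.degrees(p0[2])-y)/180,4))
E
python3 push.py 193 130 12
```

```text
t 3.3 [0.6022 0.2226 0.0375] -10.8 [-0.4  0.7 -0.2]
rack xy 57.52614112359712 84.34301333823998
188 [np.float64(-0.011), np.float64(-0.0022), np.float64(-0.0116)] -0.0001
182 [np.float64(-0.0285), np.float64(-0.0022), np.float64(-0.0115)] -0.0001
177 [np.float64(-0.046), np.float64(-0.0021), np.float64(-0.0115)] -0.0001
172 [np.float64(-0.0635), np.float64(-0.0021), np.float64(-0.0114)] -0.0001
167 [np.float64(-0.081), np.float64(-0.0021), np.float64(-0.0114)] -0.0001
162 [np.float64(-0.0985), np.float64(-0.0021), np.float64(-0.0113)] -0.0001
156 [np.float64(-0.116), np.float64(-0.0021), np.float64(-0.0113)] -0.0001
151 [np.float64(-0.1335), np.float64(-0.0021), np.float64(-0.0112)] -0.0001
146 [np.float64(-0.151), np.float64(-0.0021), np.float64(-0.0111)] -0.0001
140 [np.float64(-0.1685), np.float64(-0.0021), np.float64(-0.0111)] -0.0001
135 [np.float64(-0.186), np.float64(-0.0021), np.float64(-0.011)] -0.0001
130 [np.float64(-0.2035), np.float64(-0.0019), np.float64(-0.011)] -0.0133
```

>>> drive_tool --rows '[[[-0.01,-0.002,-0.01,0,255],[-0.025,-0.002,-0.01,0,255],[-0.04,-0.002,-0.01,0,255],[-0.055,-0.002,-0.01,0,255],[-0.07,-0.002,-0.01,0,255],[-0.085,-0.002,-0.01,0,255],[-0.1,-0.002,-0.01,0,255]]]'

```text
time: 4.18
position: [0.574, 0.2295, 0.0429]
tool_rot: [-3.128, 0.294, -0.0]
ft_force: [-0.3, -0.9, 0.2]
grip_width: 0.007
```

```bash
python3 push.py 160 90 14; python3 -c "
from h import *
snap('top','t3',(150,170,310,320),4);snap('wrist','w3')"
```

```text
t 4.175 [0.574  0.2295 0.0429] -10.8 [-0.3 -0.9  0.2]
rack xy 28.527183206943036 85.82402394086328
155 [np.float64(-0.0235), np.float64(0.0028), np.float64(0.0062)] -0.0001
150 [np.float64(-0.0401), np.float64(0.0028), np.float64(0.0062)] -0.0001
145 [np.float64(-0.0568), np.float64(0.0028), np.float64(0.0062)] -0.0001
140 [np.float64(-0.0735), np.float64(0.0028), np.float64(0.0062)] -0.0001
135 [np.float64(-0.0901), np.float64(0.0028), np.float64(0.0062)] -0.0001
130 [np.float64(-0.1068), np.float64(0.003), np.float64(0.0062)] -0.0132
125 [np.float64(-0.1234), np.float64(0.0042), np.float64(0.0062)] -0.032
120 [np.float64(-0.14), np.float64(0.0064), np.float64(0.0062)] -0.0507
115 [np.float64(-0.1563), np.float64(0.0095), np.float64(0.0062)] -0.0694
110 [np.float64(-0.1725), np.float64(0.0136), np.float64(0.0062)] -0.0881
105 [np.float64(-0.1884), np.float64(0.0186), np.float64(0.0062)] -0.1069
100 [np.float64(-0.2039), np.float64(0.0245), np.float64(0.0062)] -0.1256
95 [np.float64(-0.2191), np.float64(0.0314), np.float64(0.0062)] -0.1443
90 [np.float64(-0.2339), np.float64(0.0391), np.float64(0.0062)] -0.163
```

View pics/t3.png

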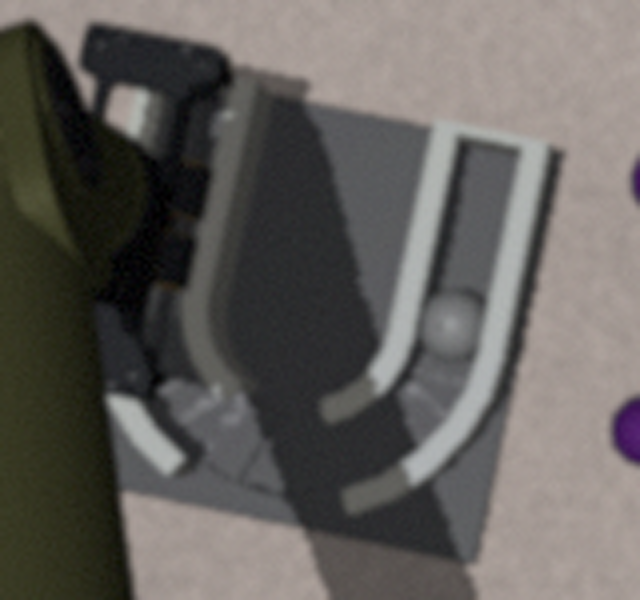

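View pics/w3.png

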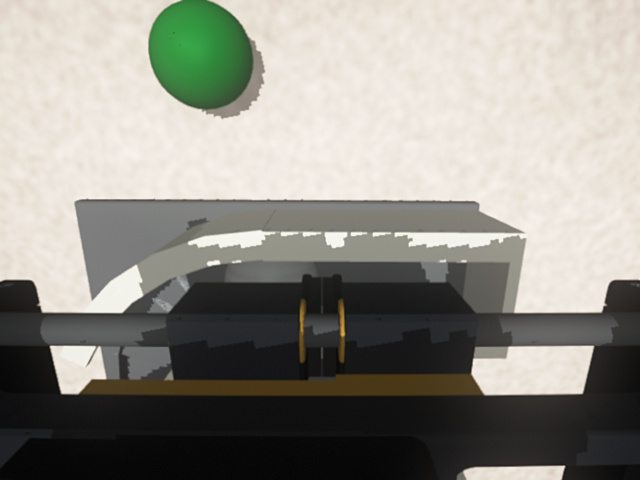

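>>> drive_tool --rows '[[[-0.02,0.002,0.006,0,255],[-0.035,0.002,0.006,0,255],[-0.05,0.002,0.006,0,255],[-0.065,0.002,0.006,0,255],[-0.08,0.002,0.006,0,255],[-0.09,0.002,0.006,0,255]]]'

```text
time: 5.03
position: [0.5509, 0.235, 0.0445]
tool_rot: [-3.124, 0.295, -0.01]
ft_force: [1.7, -0.5, 13.9]
grip_width: 0.002
```

```bash
python3 push.py 135 55 16; python3 -c "
from h import *
snap('scene','s4',(300,110,500,270),4);snap('wrist','w4')"
```

```text
t 5.025 [0.5509 0.235  0.0445] -10.8 [ 1.7 -0.5 13.9]
rack xy 4.833240159890293 86.93613866121115
130 [np.float64(-0.0279), np.float64(0.0068), np.float64(0.0115)] -0.0134
125 [np.float64(-0.0445), np.float64(0.008), np.float64(0.0114)] -0.0321
120 [np.float64(-0.061), np.float64(0.0101), np.float64(0.0113)] -0.0508
115 [np.float64(-0.0774), np.float64(0.0132), np.float64(0.0111)] -0.0695
110 [np.float64(-0.0936), np.float64(0.0173), np.float64(0.011)] -0.0882
105 [np.float64(-0.1095), np.float64(0.0224), np.float64(0.0109)] -0.107
100 [np.float64(-0.125), np.float64(0.0283), np.float64(0.0108)] -0.1257
95 [np.float64(-0.1402), np.float64(0.0352), np.float64(0.0106)] -0.1444
90 [np.float64(-0.155), np.float64(0.0429), np.float64(0.0105)] -0.1631
85 [np.float64(-0.1692), np.float64(0.0515), np.float64(0.0104)] -0.1819
80 [np.float64(-0.183), np.float64(0.0609), np.float64(0.0103)] -0.2006
75 [np.float64(-0.1962), np.float64(0.0711), np.float64(0.0101)] -0.2193
70 [np.float64(-0.2087), np.float64(0.0821), np.float64(0.01)] -0.238
65 [np.float64(-0.2206), np.float64(0.0938), np.float64(0.0099)] -0.2568
60 [np.float64(-0.2317), np.float64(0.1062), np.float64(0.0097)] -0.2755
55 [np.float64(-0.2422), np.float64(0.1192), np.float64(0.0096)] -0.2942
```

View pics/s4.png

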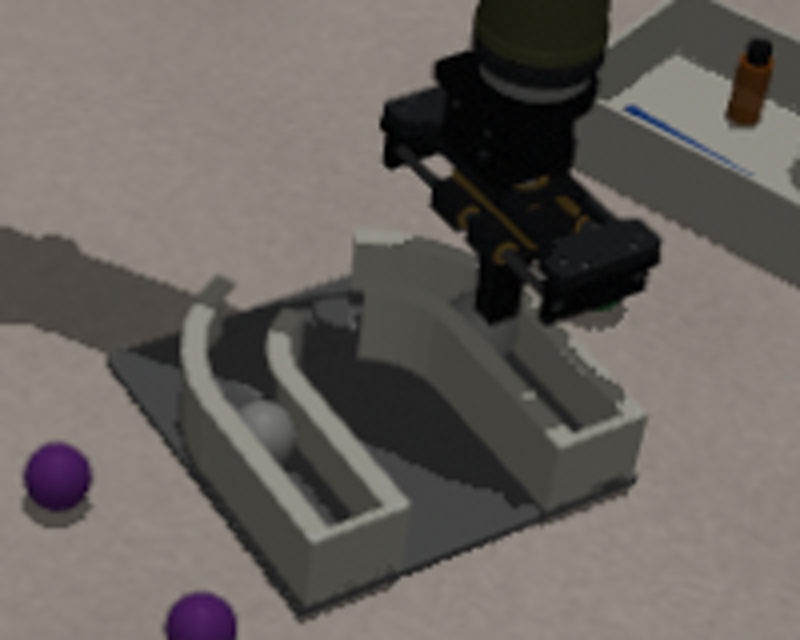

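View pics/w4.png

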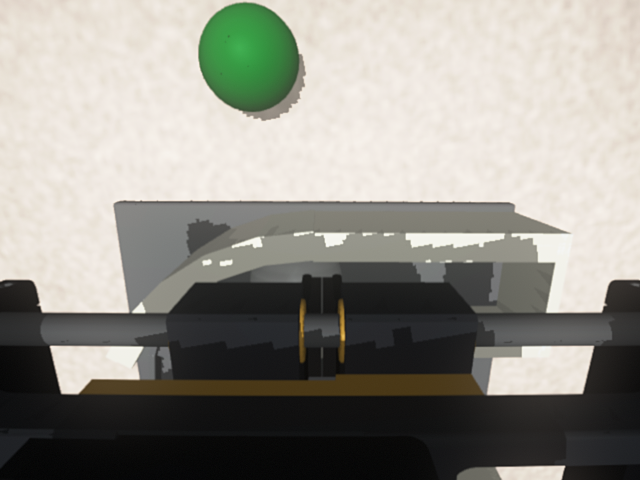

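```bash
python3 -c "
from h import *
s=ctrl.get_state();p=s['position'];print(s['time'],p,s['ft_force'],s['torque'],s['qd'].round(3))
for dz in (0,-.014,.02): print(dz,(proj('s4',p+[0,0,dz])-[300,110])*4)
print((proj('s4',[rackw(20,66,62),rackw(20,104,62),rackw(-10,85,39)])-[300,110])*4)
crop('s4',(390,150,460,220),10,'s4a')"
```

```text
5.125 [0.55064223 0.23519051 0.04455284] [ 1.59892392  0.11123115 11.81000074] [-0.07107134 -0.10366245 -0.03212023] [ 0.003  0.003 -0.001 -0.003 -0.001  0.002  0.003]
0 [[492.88994211 333.01307391]]
-0.014 [[490.04767831 349.53729016]]
0.02 [[497.0058192  309.00701493]]
[[482.79505213 336.81799981]
 [532.75627904 318.70778656]
 [476.21932678 327.02239874]]
```

View pics/s4a.png

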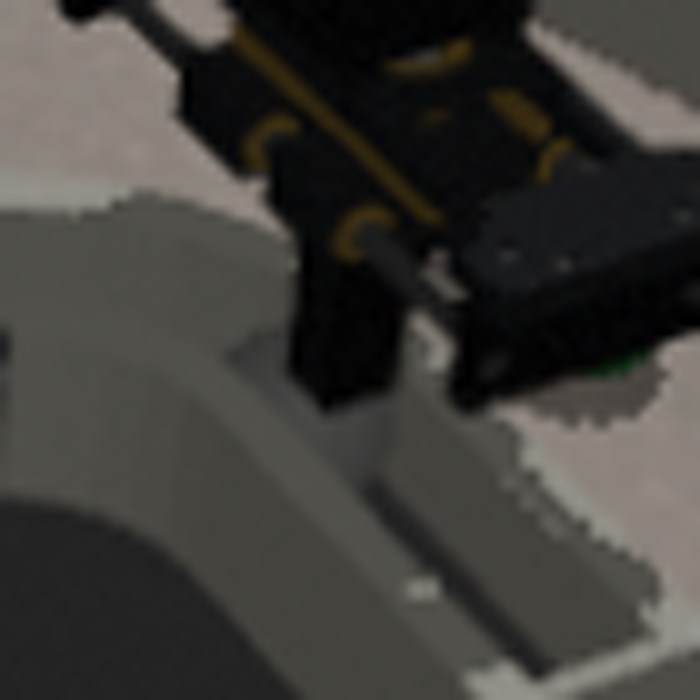

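```bash
python3 -c "
from h import *
p=np.array([0.6061,0.2207,0.1127])
for dz in (.03,.02,.01,0,-.014): print(dz,(proj('s3',p+[0,0,dz])-[300,110])*4)
p=np.array([0.2594,0.5955,0.204])
for dz in (.03,.02,.01,0,-.014): print(dz,(proj('scene0',p+[0,0,dz])))
crop('s3',(400,130,500,210),8,'s3a');crop('scene0',(400,0,500,80),8,'s0a')"
```

```text
0.03 [[564.34614043 267.02668017]]
0.02 [[561.79894488 280.13770399]]
0.01 [[559.27267415 293.11279711]]
0 [[556.76720902 305.95354944]]
-0.014 [[553.29427436 323.70791843]]
0.03 [[445.80112772  42.90618733]]
0.02 [[445.3330574   46.00598317]]
0.01 [[444.8666558   49.08551372]]
0 [[444.40195976  52.14481183]]
-0.014 [[443.75431617  56.39391442]]
```

View pics/s3a.png

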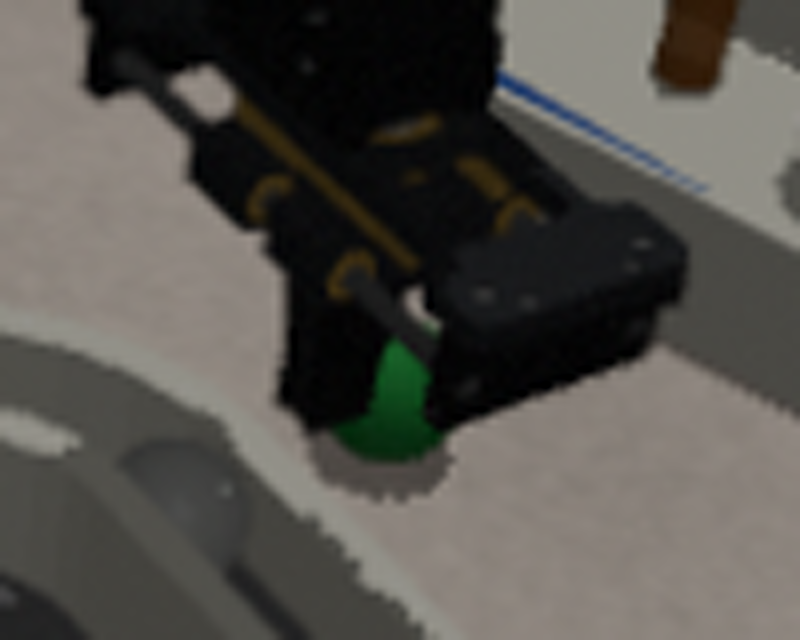

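View pics/s0a.png

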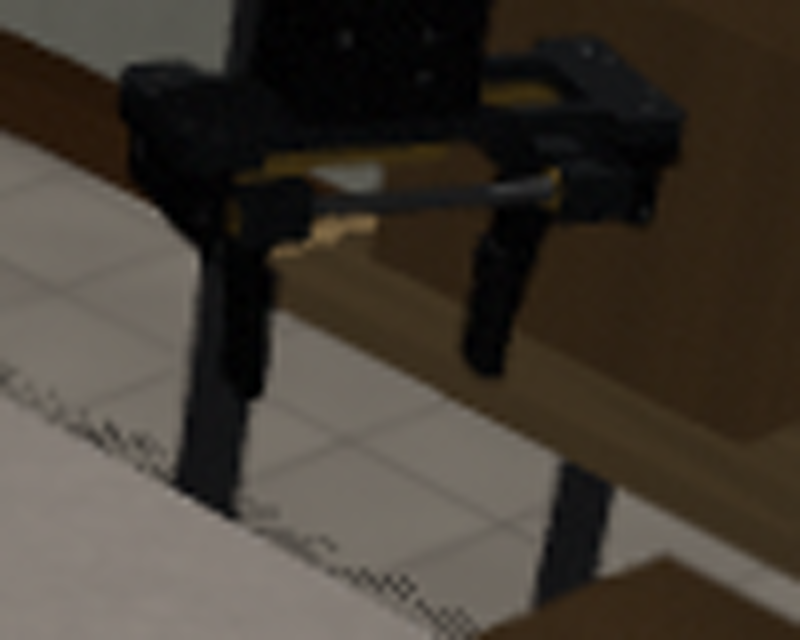

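The force (+14 N upward) and the scene image both show the fingertips sitting about 11 mm *above* the reported TCP, not 14 mm below it. The finger is therefore riding on the ball, so I'll back off upward.

>>> drive_tool --rows '[[[0,0,-0.05,0,255],[0,0,-0.1,0,255],[0.08,0,-0.13,0,255],[0.16,0,-0.13,0,255],[0.2,0,-0.13,0,255],[0.2,0,-0.13,0,255],[0.2,0,-0.13,0,255]]]'

```text
time: 6.0
position: [0.6055, 0.2231, 0.0797]
tool_rot: [3.128, -0.294, -0.002]
ft_force: [0.1, -1.4, 0.9]
grip_width: 0.007
```

```bash
python3 -c "
from h import *
plan(rackw(62,85,40),-10.8)
snap('scene','s5',(300,110,500,270),4);snap('wrist','w5')"
```

```text
t 6.0 pos [0.6055 0.2231 0.0797] yaw -10.72 tilt [-1.4e-03  1.0e-04 -1.0e+00] F [ 0.11 -1.44  0.95] grip 0.007
shift [0.0045 0.0014 0.1325] spin 0.0004 dist 0.0398 q [-0.68  0.41  0.36  1.62 -0.16  1.14 -0.47]
```

View pics/s5.png

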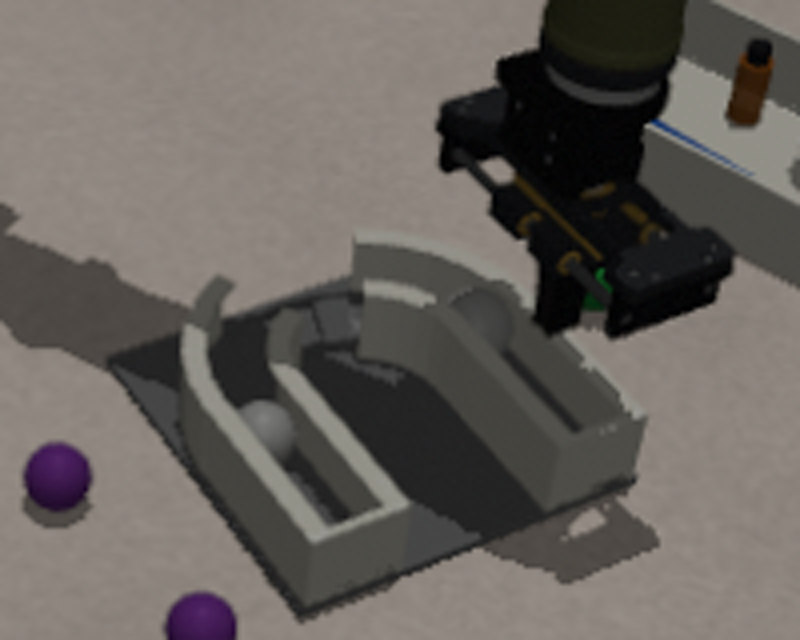

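View pics/w5.png

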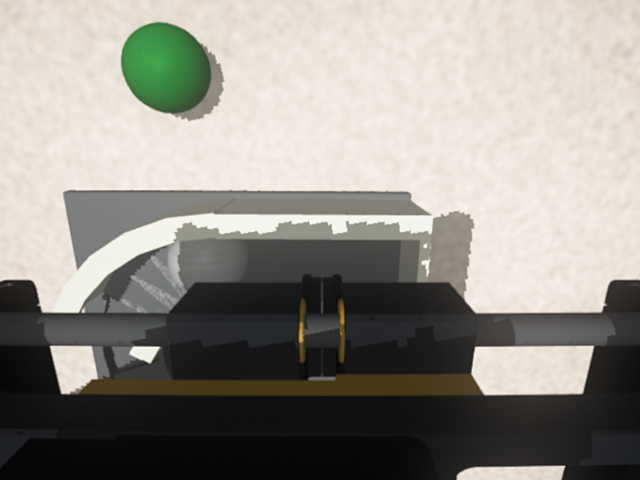

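>>> drive_tool --rows '[[[0.004,0.001,0.05,0,255],[0.004,0.001,0.1,0,255],[0.004,0.001,0.14,0,255],[0.004,0.001,0.17,0,255],[0.004,0.001,0.19,0,255],[0.004,0.001,0.19,0,255]]]'

```text
time: 6.85
position: [0.6076, 0.2221, 0.0226]
tool_rot: [3.127, -0.295, -0.001]
ft_force: [0.4, -0.2, -0.5]
grip_width: 0.002
```

```bash
sed -i 's/T=rackw(x,yy,41)/T=rackw(x,yy,ZT)/; s/^import sys/import sys\nZT=17/' push.py; python3 push.py 190 130 12;python3 -c "
from h import *
snap('scene','s6',(370,150,470,230),8)"
```

```text
t 6.85 [0.6076 0.2221 0.0226] -10.8 [ 0.4 -0.2 -0.5]
rack xy 62.86914976555178 84.7624009616266
185 [np.float64(-0.0379), np.float64(-0.0008), np.float64(0.0187)] -0.0001
180 [np.float64(-0.0546), np.float64(-0.0008), np.float64(0.0187)] -0.0001
175 [np.float64(-0.0713), np.float64(-0.0008), np.float64(0.0187)] -0.0001
170 [np.float64(-0.0879), np.float64(-0.0008), np.float64(0.0187)] -0.0001
165 [np.float64(-0.1046), np.float64(-0.0008), np.float64(0.0187)] -0.0001
160 [np.float64(-0.1213), np.float64(-0.0008), np.float64(0.0187)] -0.0001
155 [np.float64(-0.1379), np.float64(-0.0008), np.float64(0.0187)] -0.0001
150 [np.float64(-0.1546), np.float64(-0.0008), np.float64(0.0187)] -0.0001
145 [np.float64(-0.1713), np.float64(-0.0008), np.float64(0.0187)] -0.0001
140 [np.float64(-0.1879), np.float64(-0.0007), np.float64(0.0187)] -0.0001
135 [np.float64(-0.2046), np.float64(-0.0007), np.float64(0.0187)] -0.0001
130 [np.float64(-0.2213), np.float64(-0.0005), np.float64(0.0188)] -0.0133
```

View pics/s6.png

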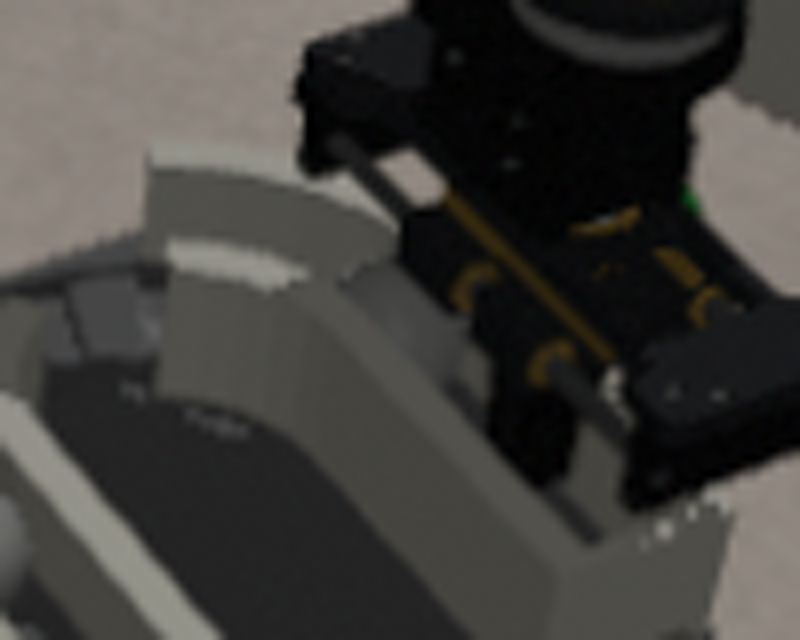

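>>> drive_tool --rows '[[[-0.03,0,0.018,0,255],[-0.05,0,0.018,0,255],[-0.07,0,0.018,0,255],[-0.09,0,0.018,0,255],[-0.105,0,0.018,0,255],[-0.12,0,0.018,0,255],[-0.135,0,0.018,0,255],[-0.15,0,0.018,0,255]]]'

```text
time: 7.9
position: [0.5636, 0.2306, 0.0178]
tool_rot: [-3.128, 0.295, -0.001]
ft_force: [0.7, 0.1, -0.8]
grip_width: 0.003
```

```bash
python3 push.py 155 95 15;python3 -c "
from h import *
snap('scene','s7',(370,140,470,220),8);snap('wrist','w7',(100,170,420,410),2)"
```

```text
t 7.9 [0.5636 0.2306 0.0178] -10.8 [ 0.7  0.1 -0.8]
rack xy 18.048177306288025 84.926794392614
151 [np.float64(-0.0019), np.float64(-0.0002), np.float64(0.0026)] -0.0001
147 [np.float64(-0.0152), np.float64(-0.0002), np.float64(0.0026)] -0.0001
143 [np.float64(-0.0286), np.float64(-0.0002), np.float64(0.0026)] -0.0001
139 [np.float64(-0.0419), np.float64(-0.0002), np.float64(0.0026)] -0.0001
135 [np.float64(-0.0552), np.float64(-0.0002), np.float64(0.0026)] -0.0001
131 [np.float64(-0.0686), np.float64(-0.0001), np.float64(0.0026)] -0.0095
127 [np.float64(-0.0819), np.float64(0.0006), np.float64(0.0026)] -0.0245
123 [np.float64(-0.0951), np.float64(0.002), np.float64(0.0026)] -0.0395
119 [np.float64(-0.1083), np.float64(0.0039), np.float64(0.0026)] -0.0545
115 [np.float64(-0.1214), np.float64(0.0065), np.float64(0.0026)] -0.0694
111 [np.float64(-0.1343), np.float64(0.0097), np.float64(0.0025)] -0.0844
107 [np.float64(-0.1471), np.float64(0.0135), np.float64(0.0025)] -0.0994
103 [np.float64(-0.1597), np.float64(0.0179), np.float64(0.0025)] -0.1144
99 [np.float64(-0.1721), np.float64(0.0229), np.float64(0.0025)] -0.1294
95 [np.float64(-0.1842), np.float64(0.0284), np.float64(0.0025)] -0.1443
```

View pics/s7.png

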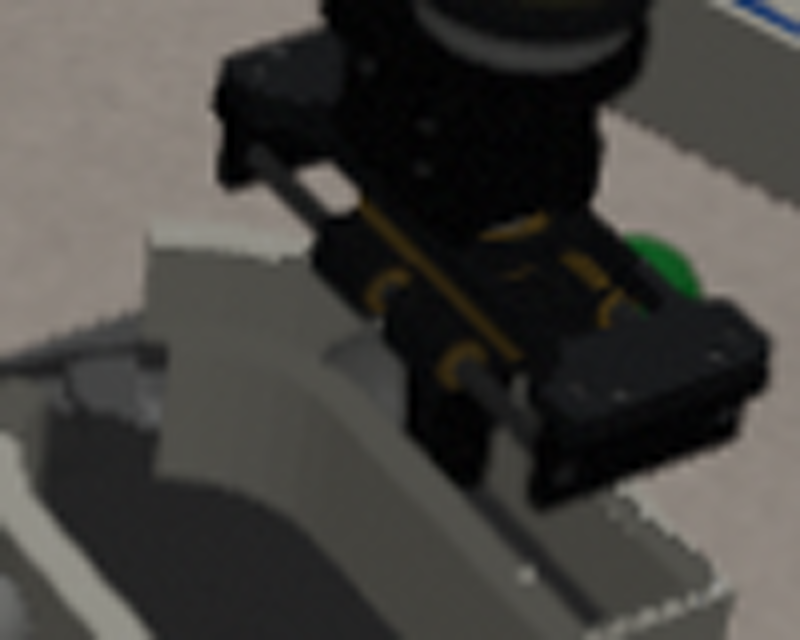

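View pics/w7.png

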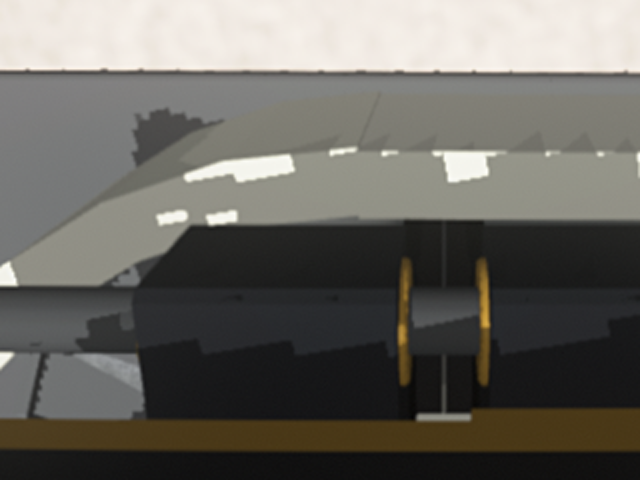

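>>> drive_tool --rows '[[[-0.015,0,0.002,0,255],[-0.028,0,0.002,0,255],[-0.042,0,0.002,0,255],[-0.055,0,0.002,0,255],[-0.069,0,0.002,-0.01,255],[-0.082,0.001,0.002,-0.025,255],[-0.095,0.002,0.002,-0.04,255],[-0.108,0.004,0.002,-0.055,255],[-0.121,0.006,0.002,-0.07,255],[-0.134,0.01,0.002,-0.085,255],[-0.147,0.0135,0.002,-0.1,255]]]'

```text
time: 9.38
position: [0.5193, 0.2349, 0.0172]
tool_rot: [-3.135, -0.203, -0.0]
ft_force: [0.4, 0.7, -1.2]
grip_width: 0.004
```

```bash
python3 push.py 109 49 15;python3 -c "
from h import *
snap('scene','s8',(370,140,470,220),8);snap('top','t8',(150,170,310,320),4);snap('wrist','w8')"
```

```text
t 9.375 [0.5193 0.2349 0.0172] 7.4 [ 0.4  0.7 -1.2]
rack xy -26.253166738411146 80.93146163324911
105 [np.float64(-0.0062), np.float64(0.0003), np.float64(0.0005)] -0.006
101 [np.float64(-0.0195), np.float64(0.0009), np.float64(0.0005)] -0.0209
97 [np.float64(-0.0328), np.float64(0.0021), np.float64(0.0005)] -0.0359
93 [np.float64(-0.046), np.float64(0.0039), np.float64(0.0005)] -0.0509
89 [np.float64(-0.0591), np.float64(0.0063), np.float64(0.0005)] -0.0659
85 [np.float64(-0.0721), np.float64(0.0094), np.float64(0.0005)] -0.0809
81 [np.float64(-0.0849), np.float64(0.013), np.float64(0.0005)] -0.0958
77 [np.float64(-0.0975), np.float64(0.0173), np.float64(0.0005)] -0.1108
73 [np.float64(-0.11), np.float64(0.0221), np.float64(0.0005)] -0.1258
69 [np.float64(-0.1221), np.float64(0.0275), np.float64(0.0005)] -0.1408
65 [np.float64(-0.1341), np.float64(0.0335), np.float64(0.0005)] -0.1558
61 [np.float64(-0.1457), np.float64(0.0401), np.float64(0.0005)] -0.1707
57 [np.float64(-0.157), np.float64(0.0471), np.float64(0.0005)] -0.1857
53 [np.float64(-0.1679), np.float64(0.0548), np.float64(0.0005)] -0.2007
49 [np.float64(-0.1785), np.float64(0.0629), np.float64(0.0005)] -0.2157
```

View pics/s8.png

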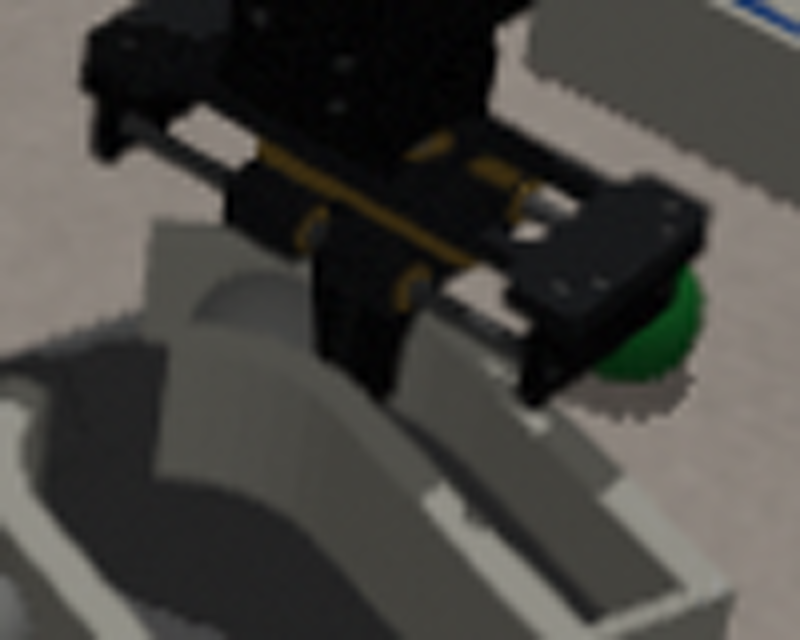

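View pics/w8.png

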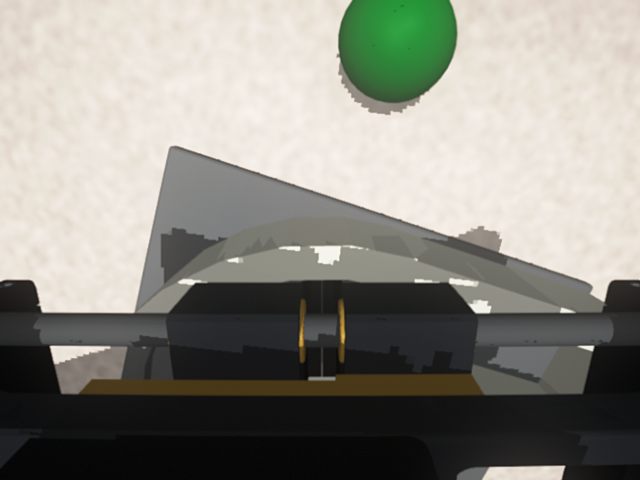

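View pics/t8.png

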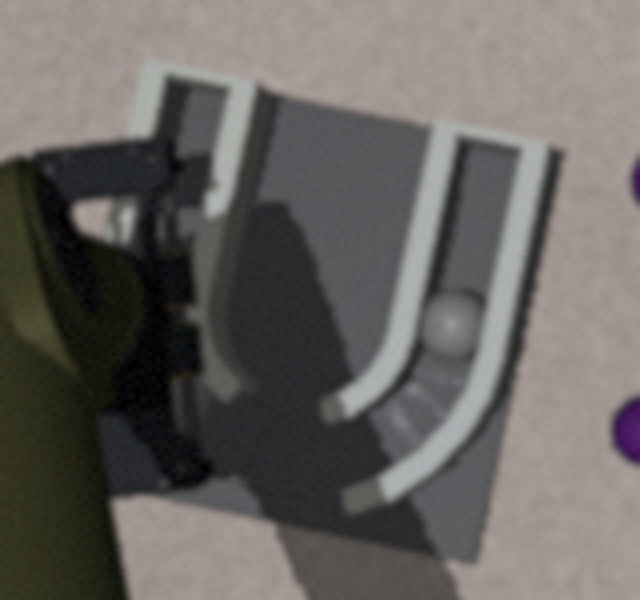

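```bash
cat > bp.py <<'E'
from h import *
def bp(fn,off,sc):
    for s in range(0,95,10):
        a=np.pi-s/85; c=rackw(85*np.cos(a),85*np.sin(a),39)
        n=np.random.default_rng(0).normal(size=(2000,3)); n/=np.linalg.norm(n,axis=1)[:,None]
        q=(proj(fn,c+n*.025)-off)*sc
        print(s,'L',q[:,0].min().round(),'R',q[:,0].max().round(),'T',q[:,1].min().round(),'B',q[:,1].max().round())
E
python3 -c "
from bp import *
bp('s8',[370,140],8)"
```

```text
0 L -35.0 R 121.0 T 277.0 B 433.0
10 L -7.0 R 148.0 T 269.0 B 425.0
20 L 22.0 R 177.0 T 264.0 B 419.0
30 L 52.0 R 207.0 T 260.0 B 415.0
40 L 82.0 R 237.0 T 259.0 B 414.0
50 L 113.0 R 268.0 T 261.0 B 415.0
60 L 144.0 R 299.0 T 264.0 B 419.0
70 L 174.0 R 329.0 T 270.0 B 425.0
80 L 203.0 R 359.0 T 278.0 B 433.0
90 L 231.0 R 387.0 T 288.0 B 444.0
```

>>> drive_tool --rows '[[[-0.02,0.001,0,-0.02,255],[-0.033,0.002,0,-0.036,255],[-0.046,0.004,0,-0.05,255],[-0.059,0.006,0,-0.066,255],[-0.072,0.0095,0,-0.08,255],[-0.085,0.013,0,-0.096,255],[-0.0975,0.017,0,-0.11,255],[-0.11,0.022,0,-0.126,255],[-0.122,0.0275,0,-0.14,255],[-0.134,0.0335,0,-0.156,255]]]'

```text
time: 10.78
position: [0.481, 0.2199, 0.0172]
tool_rot: [-2.993, -0.955, -0.001]
ft_force: [-0.1, 0.6, -0.1]
grip_width: 0.007
```

```bash
python3 push.py 68 36 16;python3 -c "
from bp import *
snap('scene','s9',(360,140,460,220),8);bp('s9',[360,140],8)"
```

```text
t 10.775 [0.481  0.2199 0.0172] 35.4 [-0.1  0.6 -0.1]
rack xy -61.07305877785795 59.02056048122067
66 [np.float64(0.0023), np.float64(-0.0002), np.float64(0.0006)] 0.0035
64 [np.float64(-0.0044), np.float64(-0.0002), np.float64(0.0006)] -0.004
62 [np.float64(-0.011), np.float64(-0.0), np.float64(0.0006)] -0.0115
60 [np.float64(-0.0177), np.float64(0.0003), np.float64(0.0006)] -0.019
58 [np.float64(-0.0243), np.float64(0.0008), np.float64(0.0006)] -0.0265
56 [np.float64(-0.031), np.float64(0.0014), np.float64(0.0006)] -0.034
54 [np.float64(-0.0376), np.float64(0.0022), np.float64(0.0006)] -0.0415
52 [np.float64(-0.0442), np.float64(0.0031), np.float64(0.0006)] -0.049
50 [np.float64(-0.0508), np.float64(0.0042), np.float64(0.0006)] -0.0564
48 [np.float64(-0.0573), np.float64(0.0055), np.float64(0.0006)] -0.0639
46 [np.float64(-0.0638), np.float64(0.0069), np.float64(0.0006)] -0.0714
44 [np.float64(-0.0703), np.float64(0.0084), np.float64(0.0006)] -0.0789
42 [np.float64(-0.0767), np.float64(0.0101), np.float64(0.0006)] -0.0864
40 [np.float64(-0.0831), np.float64(0.012), np.float64(0.0006)] -0.0939
38 [np.float64(-0.0895), np.float64(0.014), np.float64(0.0006)] -0.1014
36 [np.float64(-0.0958), np.float64(0.0162), np.float64(0.0006)] -0.1089
0 L 45.0 R 201.0 T 277.0 B 433.0
10 L 73.0 R 228.0 T 269.0 B 425.0
20 L 102.0 R 257.0 T 264.0 B 419.0
30 L 132.0 R 287.0 T 260.0 B 415.0
40 L 162.0 R 317.0 T 259.0 B 414.0
50 L 193.0 R 348.0 T 261.0 B 415.0
60 L 224.0 R 379.0 T 264.0 B 419.0
70 L 254.0 R 409.0 T 270.0 B 425.0
80 L 283.0 R 439.0 T 278.0 B 433.0
90 L 311.0 R 467.0 T 288.0 B 444.0
```

View pics/s9.png

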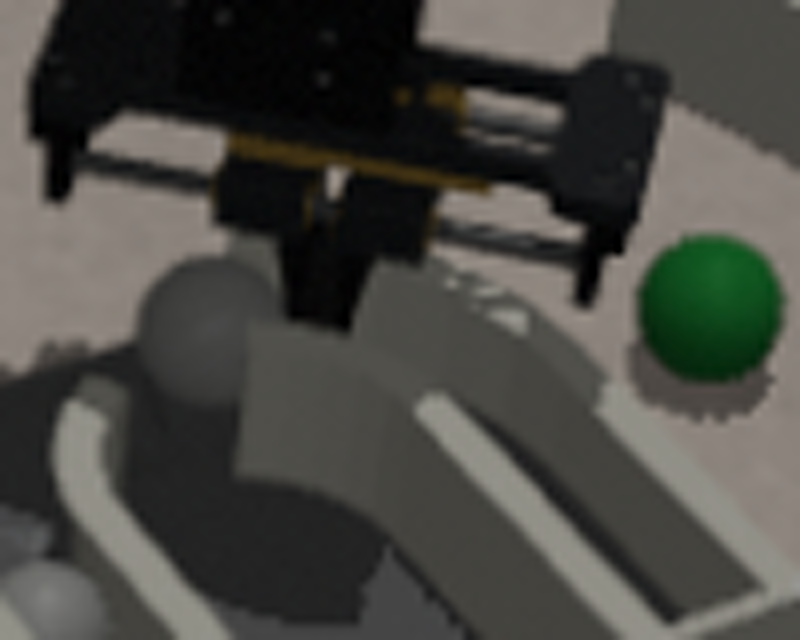

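>>> drive_tool --rows '[[[-0.0085,0,0,-0.01,255],[-0.0175,0,0,-0.019,255],[-0.0265,0.001,0,-0.029,255],[-0.035,0.002,0,-0.038,255],[-0.044,0.003,0,-0.049,255],[-0.053,0.005,0,-0.059,255],[-0.06,0.006,0,-0.067,255],[-0.06,0.006,0,-0.067,255]]]'

```text
time: 11.82
position: [0.4671, 0.2077, 0.017]
tool_rot: [-2.877, -1.262, 0.0]
ft_force: [0.5, -0.5, -0.3]
grip_width: 0.003
```

```bash
python3 push.py 50 36 7;python3 -c "
from bp import *
snap('scene','s10',(360,140,460,220),8)"
```

```text
t 11.825 [0.4671 0.2077 0.017 ] 47.4 [ 0.5 -0.5 -0.3]
rack xy -72.49285370496774 44.48028842690637
48 [np.float64(0.0041), np.float64(0.0002), np.float64(0.0001)] 0.0027
46 [np.float64(-0.0026), np.float64(0.0002), np.float64(0.0001)] -0.0048
44 [np.float64(-0.0093), np.float64(0.0004), np.float64(0.0001)] -0.0123
42 [np.float64(-0.0159), np.float64(0.0007), np.float64(0.0001)] -0.0198
40 [np.float64(-0.0226), np.float64(0.0012), np.float64(0.0001)] -0.0273
38 [np.float64(-0.0292), np.float64(0.0019), np.float64(0.0001)] -0.0347
36 [np.float64(-0.0358), np.float64(0.0027), np.float64(0.0001)] -0.0422
```

View pics/s10.png

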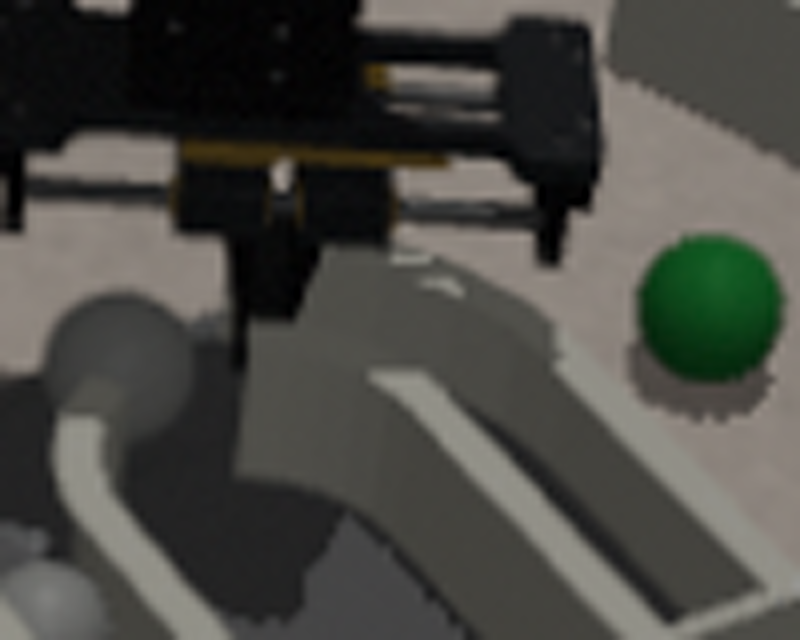

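>>> drive_tool --rows '[[[0,0,-0.1,0,255],[0,0,-0.2,0,255],[0,0,-0.3,0,100],[0,0,-0.36,0,0],[0,0,-0.36,0,0],[0,0,-0.36,0,0]]]'

```text
time: 12.62
position: [0.4665, 0.2076, 0.1238]
tool_rot: [2.877, 1.262, -0.003]
ft_force: [0.0, 0.1, -0.4]
grip_width: 0.375
```

```bash
python3 -c "
from bp import *
plan(rackw(-85,0,120),-10.7);snap('scene','s11',(350,140,450,220),8)"
```

```text
t 12.625 pos [0.4665 0.2076 0.1238] yaw 47.39 tilt [-0.0016 -0.001  -1.    ] F [ 0.03  0.09 -0.39] grip 0.375
shift [-0.1462  0.044   0.0131] spin 0.3227 dist 0.046 q [-0.66  0.08  0.2   1.9  -0.02  1.16  0.37]
```

View pics/s11.png

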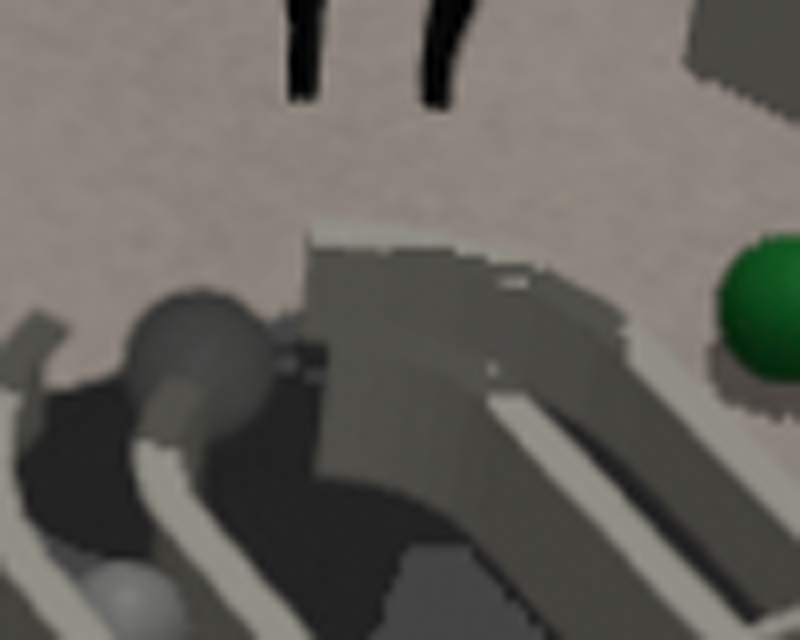

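```bash
python3 -c "
from h import *
p=np.array([0.4665,.2076,.1238])
for dz in (.02,.01,0,-.014): print(dz,(proj('s11',p+[0,0,dz])-[350,140])*8)"
```

```text
0.02 [[369.08302026  76.04973974]]
0.01 [[366.10291651 102.05097347]]
0 [[363.14522545 127.80225463]]
-0.014 [[359.04193699 163.43905753]]
```

>>> drive_tool --rows '[[[-0.03,0.01,0,0.06,0],[-0.06,0.02,0,0.12,0],[-0.09,0.03,0.01,0.18,0],[-0.12,0.04,0.01,0.24,0],[-0.146,0.044,0.01,0.3,0],[-0.146,0.044,0.01,0.323,0],[-0.146,0.044,0.01,0.323,0],[-0.146,0.044,0.01,0.323,0]]]'

```text
time: 13.68
position: [0.4469, 0.1667, 0.1214]
tool_rot: [3.127, -0.292, -0.001]
ft_force: [0.6, -0.2, 0.5]
grip_width: 0.998
```

```bash
python3 -c "
from h import *
plan(rackw(-85,0,80),-10.7);snap('wrist','w12');snap('scene','s12',(350,130,450,210),8);snap('top','t12',(150,200,270,310),5)"
```

```text
t 13.675 pos [0.4469 0.1667 0.1214] yaw -10.67 tilt [-9.e-04 -6.e-04 -1.e+00] F [ 0.61 -0.17  0.5 ] grip 0.998
shift [-0.0012  0.0012  0.1381] spin 0.0002 dist 0.0414 q [-0.66  0.01  0.25  1.98 -0.    1.15 -0.6 ]
```

View pics/w12.png

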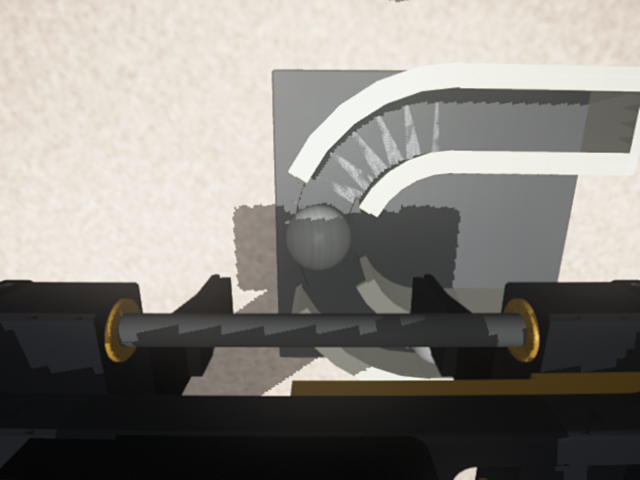

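View pics/s12.png

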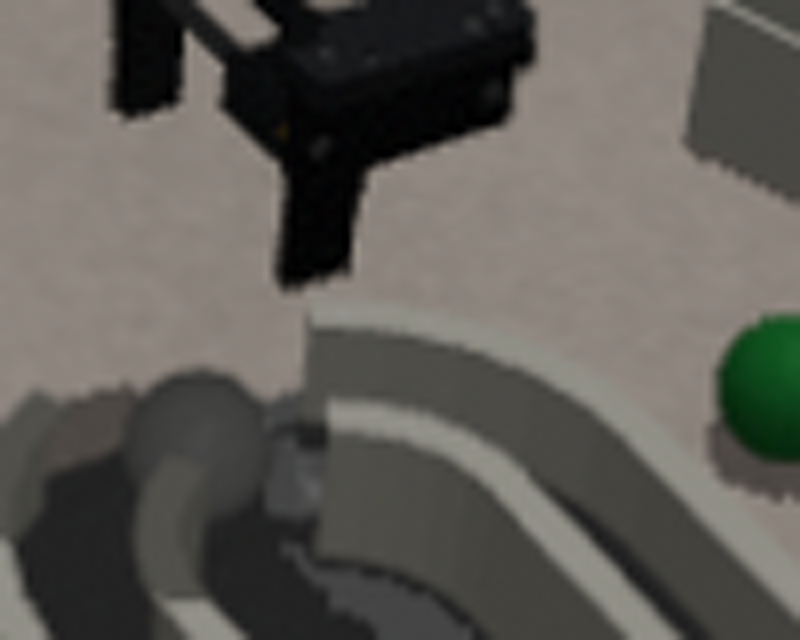

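View pics/t12.png

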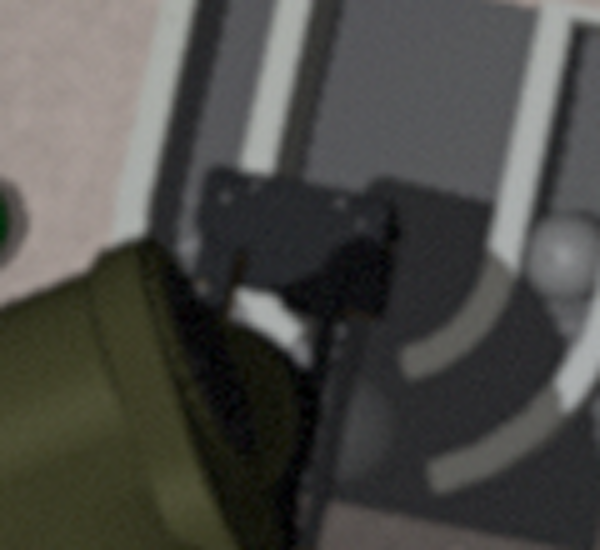

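```bash
python3 -c "
from h import *
X=atz('w12',318.8,238.3,.033);print(X,rackw(-85,0,33));r=np.load('rack.npy');d=(X[:2]-r[:2])*1e3;c,s=np.cos(r[2]),np.sin(r[2]);print(c*d[0]+s*d[1],-s*d[0]+c*d[1])
crop('w12',(270,190,370,290),6,'w12a')"
```

```text
[0.44421427 0.16657485 0.033     ] [0.44648078 0.16634751 0.033     ]
-87.26915733769954 -0.19918576542315414
```

View pics/w12a.png

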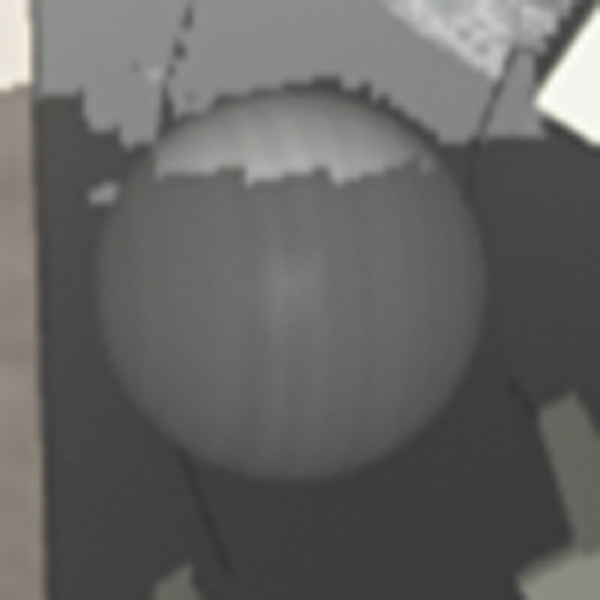

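>>> drive_tool --rows '[[[-0.006,0.001,0.07,0,0],[-0.006,0.001,0.14,0,0],[-0.006,0.001,0.2,0,0],[-0.006,0.001,0.25,0,0],[-0.006,0.001,0.29,0,0],[-0.006,0.001,0.32,0,0],[-0.006,0.001,0.32,0,0]]]'

```text
time: 14.7
position: [0.4451, 0.1666, 0.0255]
tool_rot: [3.127, -0.294, -0.001]
ft_force: [-0.1, 0.3, -0.1]
grip_width: 0.999
```

```bash
python3 -c "
from h import *
plan(rackw(-86.5,0,12),-10.7);snap('wrist','w13');snap('scene','s13',(350,130,450,210),8)"
```

```text
t 14.7 pos [0.4451 0.1666 0.0255] yaw -10.76 tilt [-1.e-03 -5.e-04 -1.e+00] F [-0.07  0.33 -0.05] grip 0.999
shift [-0.0002 -0.0001  0.0451] spin -0.0003 dist 0.0135 q [-0.65  0.13  0.25  2.08 -0.04  0.94 -0.57]
```

View pics/w13.png

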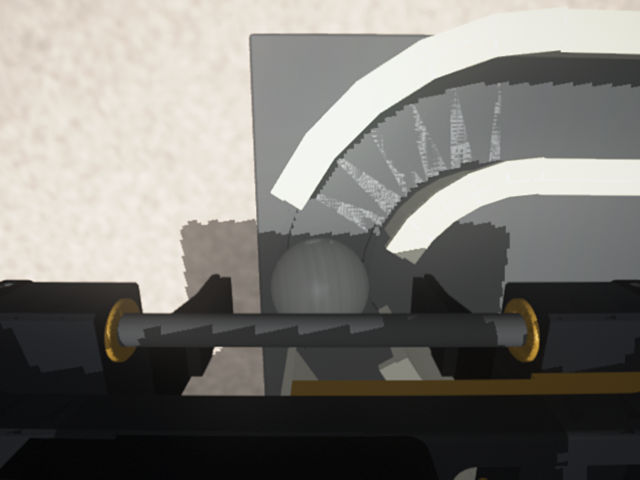

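View pics/s13.png

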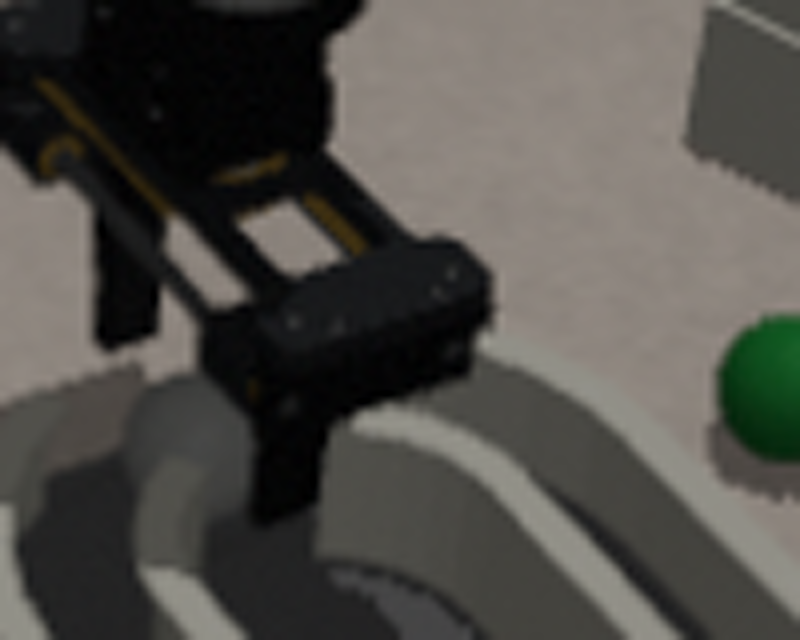

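>>> drive_tool --rows '[[[0,0,0.02,0,0],[0,0,0.035,0,0],[0,0,0.045,0,0],[0,0,0.045,0,0],[0,0,0.045,0,60],[0,0,0.045,0,80],[0,0,0.045,0,90],[0,0,0.045,0,90]]]' --grip_force 20

```text
time: 15.8
position: [0.4455, 0.1668, 0.0126]
tool_rot: [-3.128, 0.294, -0.0]
ft_force: [-0.4, 0.2, -0.5]
grip_width: 0.675
```

```bash
python3 -c "
from h import *
plan(rackw(-86.5,0,12),-10.7);snap('wrist','w14');snap('scene','s14',(350,130,450,210),8)"
```

```text
t 15.8 pos [0.4455 0.1668 0.0126] yaw -10.75 tilt [ 2.e-04  1.e-04 -1.e+00] F [-0.4   0.17 -0.45] grip 0.675
shift [-0.0015  0.001   0.0021] spin -0.0003 dist 0.0008 q [-0.65  0.14  0.25  2.09 -0.04  0.91 -0.56]
```

View pics/w14.png

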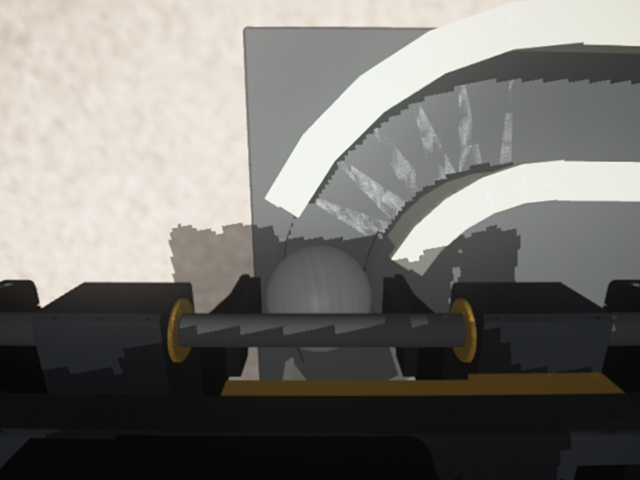

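View pics/s14.png

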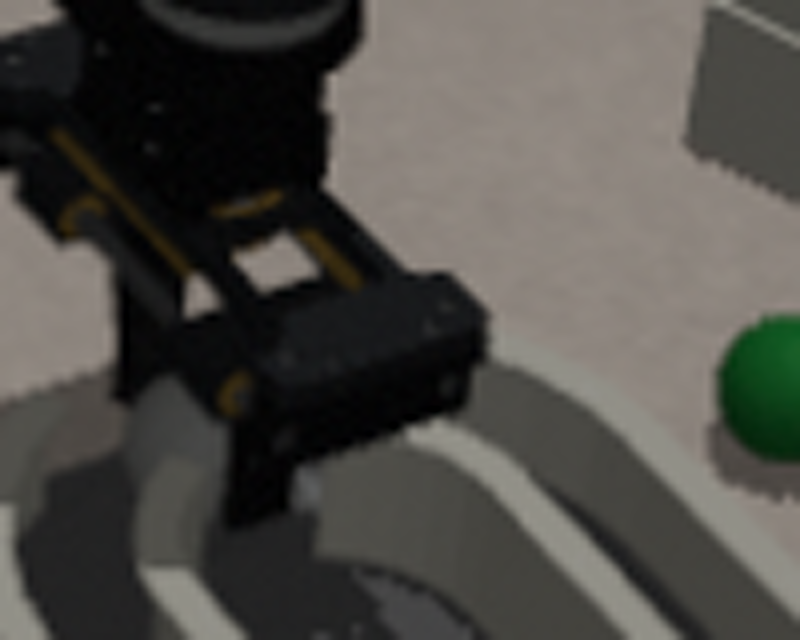

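>>> drive_tool --rows '[[[0,0,0,0,105],[0,0,0,0,120],[0,0,0,0,150],[0,0,0,0,150],[0,0,0,0,150],[0,0,0,0,150]]]' --grip_force 20

```text
time: 16.65
position: [0.4449, 0.1668, 0.0125]
tool_rot: [3.128, -0.294, -0.001]
ft_force: [-2.8, 0.6, 2.3]
grip_width: 0.565
```

```bash
python3 -c "
from h import *
plan(rackw(-86.5,0,12),-10.7)"
```

```text
t 16.65 pos [0.4449 0.1668 0.0125] yaw -10.75 tilt [-9.e-04 -0.e+00 -1.e+00] F [-2.81  0.59  2.28] grip 0.565
shift [0.0004 0.0006 0.0015] spin -0.0003 dist 0.0005 q [-0.65  0.15  0.25  2.09 -0.04  0.91 -0.56]
```

>>> drive_tool --rows '[[[0,0,-0.015,0,150],[0,0,-0.035,0,150],[0,0,-0.06,0,150],[0,0,-0.09,0,150],[0,0,-0.13,0,150],[0,0,-0.18,0,150],[0,0,-0.25,0,150],[0,0,-0.32,0,150],[0,0,-0.4,0,150],[0,0,-0.45,0,150],[0,0,-0.45,0,150]]]'

```text
time: 18.02
position: [0.4464, 0.1672, 0.149]
tool_rot: [-3.126, 0.294, -0.004]
ft_force: [-0.4, 0.5, -5.3]
grip_width: 0.56
```

```bash
python3 -c "
from h import *
plan(np.array([.543,-.2665,.150]),-10.7);snap('wrist','w15');snap('scene','s15',(330,70,450,160),6)"
```

```text
t 18.025 pos [0.4464 0.1672 0.149 ] yaw -10.76 tilt [ 0.0026  0.0015 -1.    ] F [-0.45  0.5  -5.3 ] grip 0.56
shift [ 0.5862  1.3602 -0.0047] spin -0.0003 dist 0.4444 q [-0.66 -0.02  0.24  1.95  0.    1.21 -0.61]
```

View pics/w15.png

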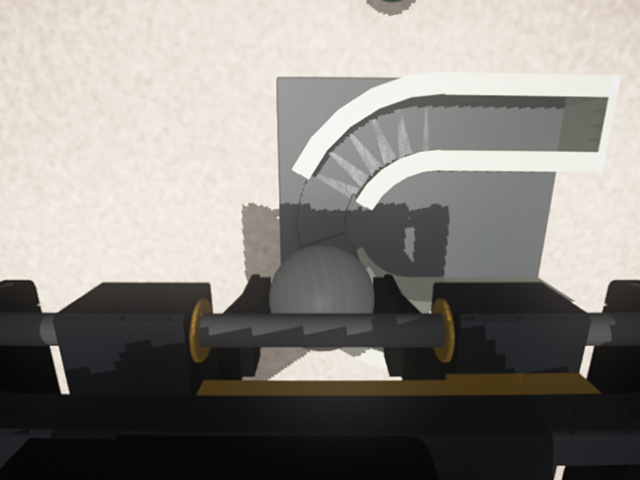

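View pics/s15.png

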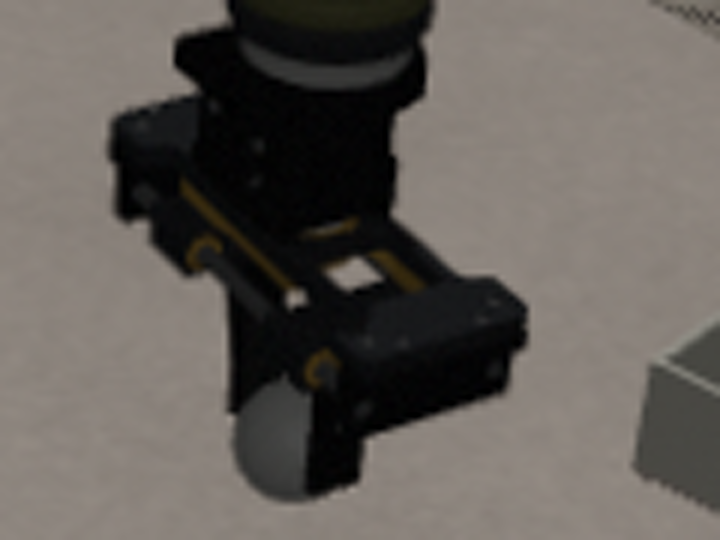

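>>> drive_tool --rows '[[[0.02,0.05,-0.01,0,150],[0.05,0.14,-0.03,0,150],[0.09,0.24,-0.03,0,150],[0.13,0.35,-0.03,0,150],[0.17,0.46,-0.03,0,150],[0.21,0.57,-0.03,0,150],[0.25,0.68,-0.03,0,150],[0.28,0.77,-0.03,0,150],[0.3,0.82,-0.03,0,150],[0.3,0.82,-0.03,0,150]]]'

```text
time: 19.38
position: [0.4872, -0.0943, 0.1561]
tool_rot: [3.126, -0.301, -0.002]
ft_force: [-0.9, 0.7, -3.8]
grip_width: 0.564
```

```bash
python3 -c "
from h import *
plan(np.array([.53,-.345,.160]),-5)"
```

```text
t 19.375 pos [ 0.4872 -0.0943  0.1561] yaw -11.0 tilt [-1.2e-03 -9.0e-04 -1.0e+00] F [-0.91  0.69 -3.84] grip 0.564
shift [ 0.2996  0.7931 -0.0124] spin -0.0333 dist 0.2544 q [-0.39  0.01  0.54  1.91 -0.01  1.22 -0.04]
```

>>> drive_tool --rows '[[[0.02,0.05,-0.01,0,150],[0.05,0.14,-0.01,0,150],[0.09,0.24,-0.01,0,150],[0.13,0.35,-0.01,0,150],[0.17,0.46,-0.01,0,150],[0.21,0.57,-0.01,0,150],[0.25,0.67,-0.01,0,150],[0.28,0.75,-0.01,0,150],[0.3,0.79,-0.01,0,150],[0.3,0.79,-0.01,0,150],[0.3,0.79,-0.01,0,150]]]'

```text
time: 20.75
position: [0.5325, -0.3397, 0.1593]
tool_rot: [-3.127, 0.292, 0.001]
ft_force: [0.5, 0.2, -4.1]
grip_width: 0.565
```

```bash
python3 -c "
from h import *
plan(np.array([.53,-.345,.160]),-5);snap('wrist','w16');snap('scene','s16')"
```

```text
t 20.75 pos [ 0.5325 -0.3397  0.1593] yaw -10.66 tilt [-2.0e-04  1.5e-03 -1.0e+00] F [ 0.52  0.2  -4.1 ] grip 0.565
shift [-0.0048  0.0188 -0.0022] spin -0.0314 dist 0.0059 q [-0.03  0.36  0.7   1.58 -0.24  1.29  0.52]
```

View pics/w16.png

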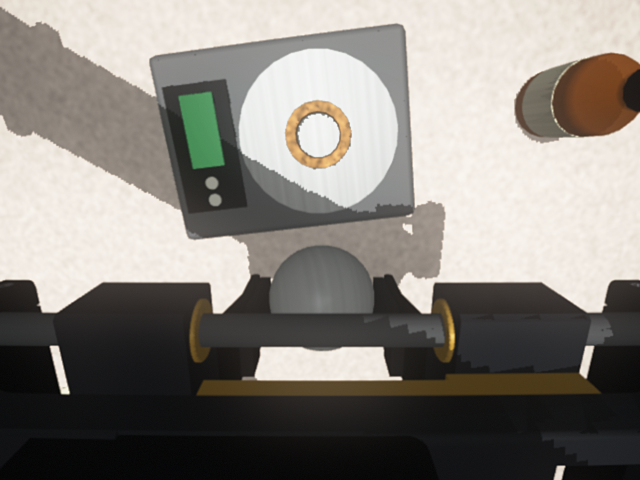

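View pics/s16.png

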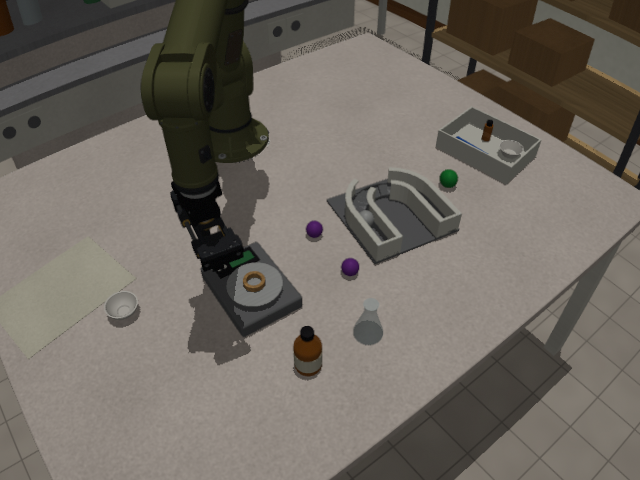

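```bash
python3 -c "
from h import *
crop('w16',(270,90,370,180),6,'w16a');crop('w16',(250,235,390,355),5,'w16b')"
```

```text
(no output)
```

View pics/w16a.png

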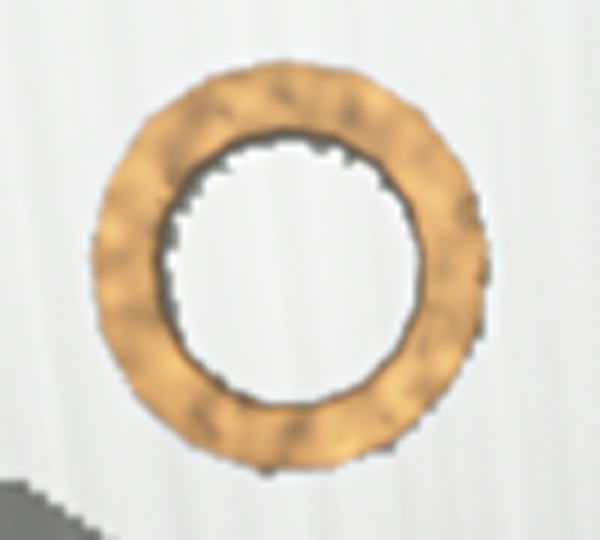

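View pics/w16b.png

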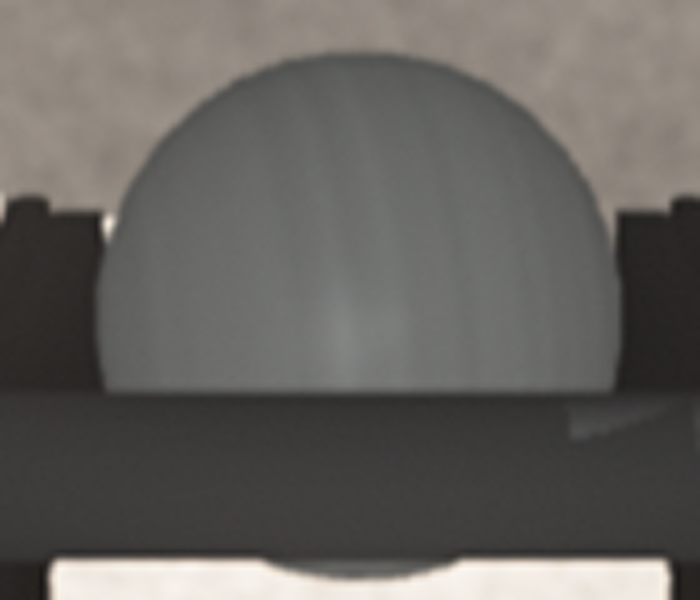

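```bash
python3 -c "
from h import *
from scipy.optimize import least_squares
ring=atz('w16',318.3,134.3,.070);print('ring',ring)
print('scene ring',atz('scene0',254.2,279.3,.07))
n=np.random.default_rng(0).normal(size=(4000,3)); n/=np.linalg.norm(n,axis=1)[:,None]
def f(c):
    q=proj('w16',c+n*.025); return [q[:,0].min()-269.6,q[:,0].max()-374,q[:,1].min()-245,q[:,1].max()-350.6]
p=np.array([.5325,-.3397,.1593])
r=least_squares(f,p+[0,0,.02],diff_step=1e-3);print('ball',r.x,r.fun,'rel tcp',r.x-p)
b=atz('w16',321.8,297.8,.1798);print('ball at z .1798',b,b-p)
"
```

```text
ring [ 0.54372274 -0.2641172   0.07      ]
scene ring [ 0.54422968 -0.26465944  0.07      ]
ball [ 0.53212359 -0.33984206  0.17804913] [ 0.01325521 -0.01310712 -0.01329586  0.01267389] rel tcp [-0.00037641 -0.00014206  0.01874913]
ball at z .1798 [ 0.53217838 -0.33961097  0.1798    ] [-3.21615734e-04  8.90305791e-05  2.05000000e-02]
```

>>> drive_tool --rows '[[[-0.002,-0.04,0,0,150],[-0.005,-0.11,0,0,150],[-0.007,-0.18,0,0,150],[-0.009,-0.23,0,0,150],[-0.009,-0.255,0.03,0,150],[-0.009,-0.255,0.08,0,150],[-0.009,-0.255,0.13,0,150],[-0.009,-0.255,0.18,0,150],[-0.009,-0.255,0.22,0,150],[-0.009,-0.255,0.24,0,150],[-0.009,-0.255,0.245,0,150],[-0.009,-0.255,0.245,0,150],[-0.009,-0.255,0.245,0,150]]]'

```text
time: 22.48
position: [0.5442, -0.2658, 0.0867]
tool_rot: [3.128, -0.294, 0.002]
ft_force: [0.2, 0.2, -5.8]
grip_width: 0.563
```

```bash
python3 -c "
from h import *
plan(np.array([.544,-.264,.072]),-10.7);snap('wrist','w17');snap('scene','s17',(190,220,310,310),6)"
```

```text
t 22.475 pos [ 0.5442 -0.2658  0.0867] yaw -10.75 tilt [ 1.1e-03 -2.0e-04 -1.0e+00] F [ 0.19  0.23 -5.84] grip 0.563
shift [-0.0018 -0.0059  0.0488] spin -0.0003 dist 0.0148 q [-0.14  0.36  0.67  1.73 -0.24  1.13  0.41]
```

View pics/w17.png

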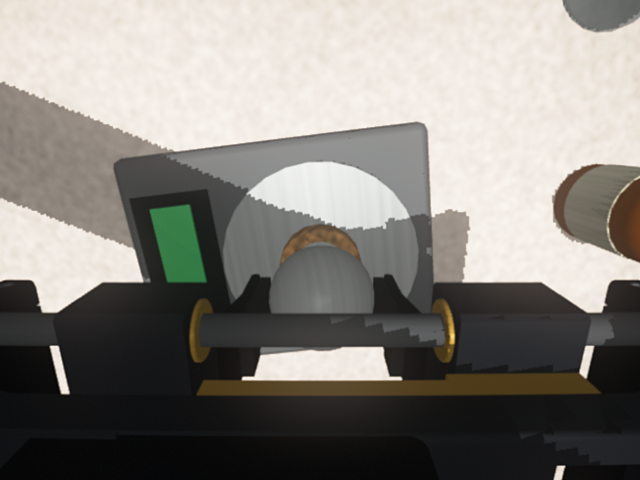

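View pics/s17.png

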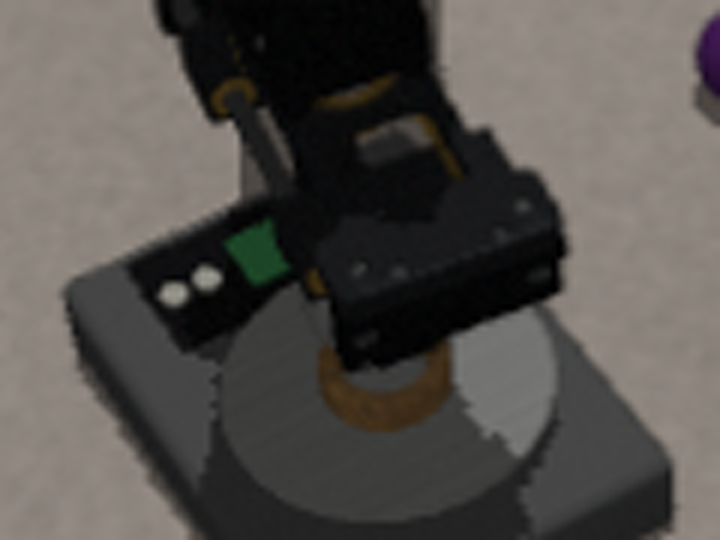

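>>> drive_tool --rows '[[[-0.001,-0.006,0.01,0,150],[-0.001,-0.006,0.02,0,150],[-0.001,-0.006,0.03,0,150],[-0.001,-0.006,0.038,0,150],[-0.001,-0.006,0.045,0,150],[-0.001,-0.006,0.05,0,150],[-0.001,-0.006,0.05,0,150],[-0.001,-0.006,0.05,0,150]]]'

```text
time: 23.58
position: [0.5439, -0.2639, 0.0711]
tool_rot: [-3.128, 0.295, -0.0]
ft_force: [0.0, -0.3, -5.5]
grip_width: 0.558
```

```bash
python3 -c "
from h import *
plan(np.array([.544,-.264,.069]),-10.7)"
```

```text
t 23.575 pos [ 0.5439 -0.2639  0.0711] yaw -10.76 tilt [ 2.e-04  0.e+00 -1.e+00] F [ 0.03 -0.29 -5.45] grip 0.558
shift [0.0004 0.0004 0.0071] spin -0.0003 dist 0.0021 q [-0.13  0.38  0.66  1.75 -0.25  1.11  0.42]
```

Not in contact yet. I'll lower slowly, about 2 mm at a time.

>>> drive_tool --rows '[[[0,0,0.002,0,150],[0,0,0.004,0,150],[0,0,0.006,0,150],[0,0,0.008,0,150],[0,0,0.008,0,150],[0,0,0.008,0,150]]]'

```text
time: 24.32
position: [0.5439, -0.264, 0.0688]
tool_rot: [3.128, -0.295, 0.0]
ft_force: [-0.5, -0.2, -3.4]
grip_width: 0.562
```

>>> drive_tool --rows '[[[0,0,0.002,0,150],[0,0,0.004,0,150],[0,0,0.005,0,150],[0,0,0.005,0,150],[0,0,0.005,0,150]]]'

```text
time: 24.95
position: [0.5439, -0.2641, 0.0673]
tool_rot: [3.128, -0.295, 0.001]
ft_force: [-0.3, -1.3, -1.6]
grip_width: 0.562
```

```bash
python3 -c "
from h import *
f=[]
for i in range(6):
    ctrl.get_image('top'); f.append(ctrl.get_state()['ft_force'])
print(np.mean(f,0),np.std(f,0));plan(np.array([.544,-.264,.069]),-10.7);snap('scene','s18',(190,220,310,310),6);snap('wrist','w18')"
```

```text
[-0.40041827 -1.1587907  -1.70736742] [0.42445632 0.37960362 0.55975511]
t 25.25 pos [ 0.5439 -0.264   0.0672] yaw -10.76 tilt [ 3.e-04 -2.e-04 -1.e+00] F [-0.07 -1.03 -2.36] grip 0.563
shift [ 0.0003  0.     -0.0058] spin -0.0003 dist 0.0018 q [-0.13  0.38  0.66  1.75 -0.26  1.1   0.42]
```

View pics/w18.png

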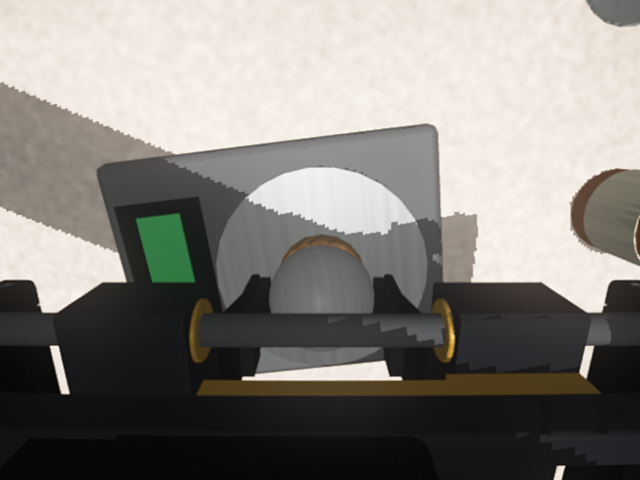

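>>> drive_tool --rows '[[[0,0.001,0.001,0,150],[0,0.002,0.002,0,150],[0,0.003,0.003,0,150],[0,0.003,0.003,0,150],[0,0.003,0.003,0,150]]]'

```text
time: 25.98
position: [0.5438, -0.2647, 0.0663]
tool_rot: [-3.128, 0.294, -0.001]
ft_force: [0.3, -1.0, -1.0]
grip_width: 0.563
```

```bash
python3 -c "
from h import *
f=[]
for i in range(5):
    ctrl.get_image('top'); f.append(ctrl.get_state()['ft_force'])
print(np.mean(f,0),np.std(f,0));plan(np.array([.544,-.264,.069]),-10.7)"
```

```text
[-0.19516413 -0.75137525 -1.2804959 ] [0.25510622 0.34250494 0.71329704]
t 26.225 pos [ 0.5438 -0.2647  0.0663] yaw -10.75 tilt [ 3.e-04  0.e+00 -1.e+00] F [-0.24 -0.26 -0.96] grip 0.563
shift [ 0.0003 -0.0024 -0.009 ] spin -0.0003 dist 0.0028 q [-0.13  0.38  0.66  1.75 -0.26  1.1   0.42]
```

>>> drive_tool --rows '[[[0,0,0,0,118],[0,0,0,0,115],[0,0,0,0,112],[0,0,0,0,110],[0,0,0,0,108],[0,0,0,0,105],[0,0,0,0,100],[0,0,0,0,90],[0,0,0,0,75],[0,0,0,0,60],[0,0,0,0,50],[0,0,0,0,50]]]' --grip_force 4

```text
time: 27.72
position: [0.5436, -0.2647, 0.0663]
tool_rot: [-3.128, 0.294, -0.0]
ft_force: [0.4, -0.5, 0.8]
grip_width: 0.8
```

```bash
python3 -c "
from h import *
plan(np.array([.544,-.264,.2]),-10.7);snap('scene','s19',(190,220,310,310),6);snap('wrist','w19')"
```

```text
t 27.725 pos [ 0.5436 -0.2647  0.0663] yaw -10.76 tilt [ 0.e+00  1.e-04 -1.e+00] F [ 0.44 -0.5   0.8 ] grip 0.8
shift [ 0.0007 -0.0026 -0.4458] spin -0.0003 dist 0.1337 q [-0.13  0.38  0.66  1.75 -0.26  1.1   0.42]
```

View pics/w19.png

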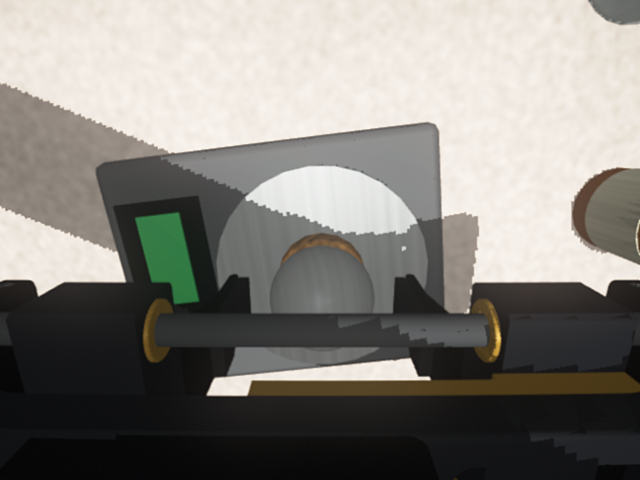

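View pics/s19.png

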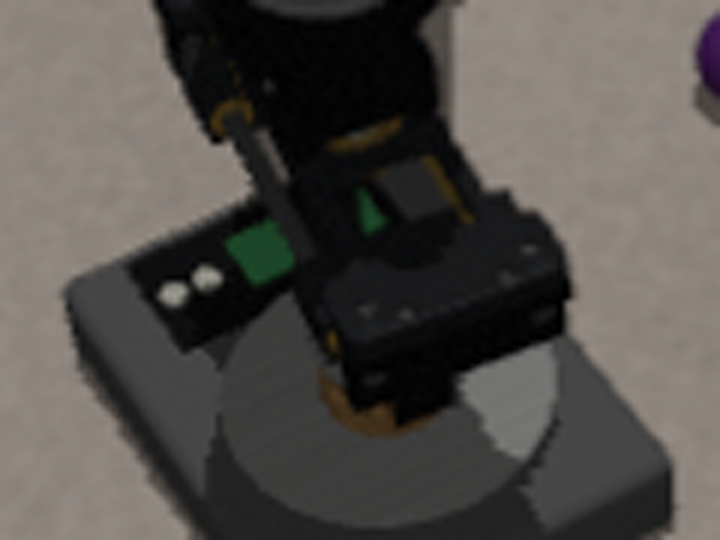

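The ball rests on the ring, released at both sides. I'll open a bit more, then retreat straight up.

>>> drive_tool --rows '[[[0,0,0,0,20],[0,0,0,0,0],[0,0,0,0,0],[0,0,-0.05,0,0],[0,0,-0.12,0,0],[0,0,-0.2,0,0],[0,0,-0.3,0,0],[0,0,-0.4,0,0],[0,0,-0.5,0,0],[0,0,-0.5,0,0]]]'

```text
time: 29.08
position: [0.5451, -0.2659, 0.22]
tool_rot: [3.126, -0.295, 0.01]
ft_force: [-0.5, 0.5, -0.9]
grip_width: 0.998
```

>>> drive_tool --rows '[[[0,0.1,0,0,0],[0,0.25,0,0,0],[0,0.4,0,0,0],[0,0.4,0,0,0],[0,0.4,0,0,0],[0,0.4,0,0,0]]]'

```text
time: 29.82
position: [0.5221, -0.3808, 0.216]
tool_rot: [-3.127, 0.291, -0.0]
ft_force: [-0.0, 0.8, -0.7]
grip_width: 1.001
```

```bash
python3 -c "
from h import *
plan(np.array([.544,-.264,.2]),-10.7);snap('scene','s20');snap('top','t20');snap('wrist','w20')
crop('s20',(190,220,310,310),6,'s20a')"
```

```text
t 29.825 pos [ 0.5221 -0.3808  0.216 ] yaw -10.62 tilt [ 1.0e-04  1.2e-03 -1.0e+00] F [-0.04  0.77 -0.7 ] grip 1.001
shift [-1.000e-04 -3.962e-01  5.370e-02] spin 0.0005 dist 0.1199 q [ 0.03  0.37  0.74  1.47 -0.25  1.4   0.59]
```

View pics/s20.png

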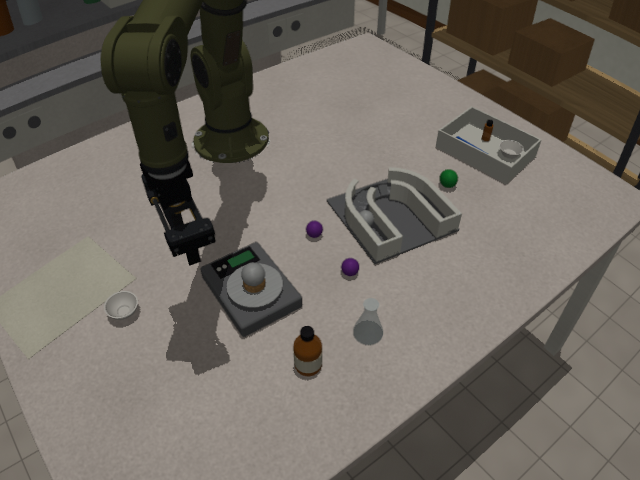

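View pics/w20.png

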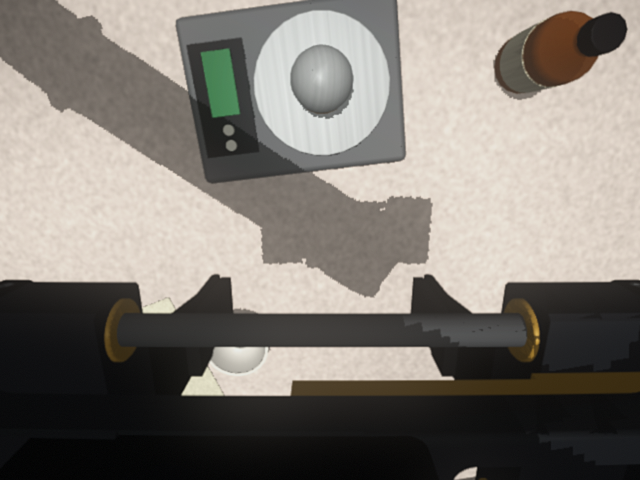

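View pics/s20a.png

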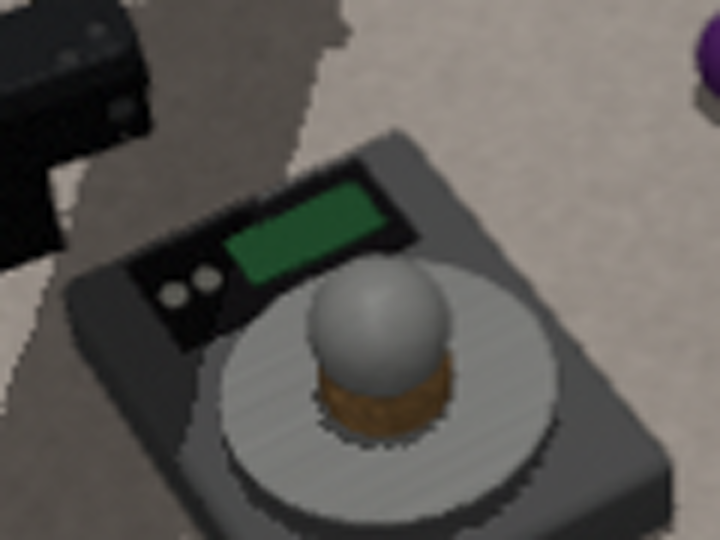

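View pics/t20.png

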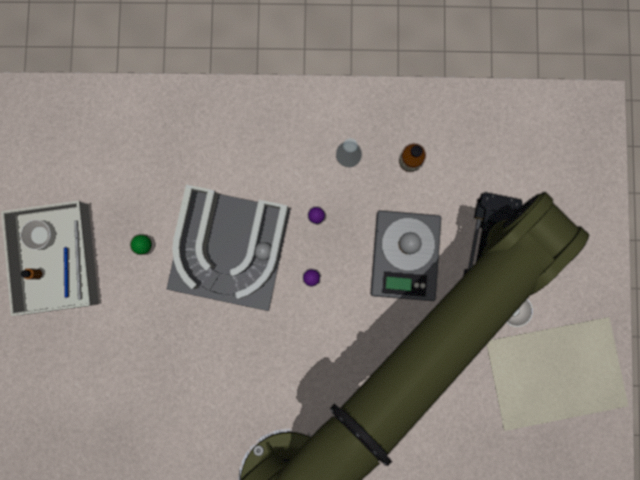

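>>> drive_tool --rows '[[[0,0,0,0,0],[0,0,0,0,0],[0,0,0,0,0],[0,0,0,0,0]]]'

```text
time: 30.48
position: [0.5212, -0.3827, 0.2163]
tool_rot: [3.128, -0.295, 0.0]
ft_force: [-0.3, 1.0, 0.6]
grip_width: 0.996
```

```bash
python3 -c "
from h import *
snap('scene','s21')
a=np.load('pics/s20.npz')['img'][270:310,230:280].astype(int);b=np.load('pics/s21.npz')['img'][270:310,230:280];print(abs(a-b).max(),abs(a-b).mean())
print(ctrl.close_job())"
```

```text
3 0.39416666666666667
the job is handed in; nothing more can be done
None
```

The larger ball now sits free on the cork ring, and the job is handed in at about 30.5 s of the 67 s allowed. I pushed it along the left arm and round the bend with the shut fingers until it dropped into the recess in the exit gap. I gripped it there at 20 N, lifted it out, lowered it until only about 1 N of its weight was still on the gripper, and then opened the jaws slowly.

**Last checks**
- The final scene, wrist and top pictures show the ball centred on the ring, and the pan region did not change between two pictures about 0.7 s apart.
- The gripper is open and well clear of the balance.
- In the last top picture the small ball, flask, bottle and purple and green balls stand where they did. The dish is partly hidden by the arm there, but it also shows in place in the scene picture.
- I had no reading of the pan's travel, so I only inferred that it was not overloaded. The ball weighs about 5 N, and the ring never pushed up with more than that.

**What went wrong:** the pictures showed the fingertips about 10 mm behind the reported tool point, not 14 mm ahead of it as stated. Because of that, the first push rode up onto the ball and the wrist read about 14 N upward. I lifted off, went about 25 mm lower and pushed again. At every reading after that the force stayed within about 1.5 N until the ball was out of the track.

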